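# Clamp a pressure canner's lid down crosswise

## Robot

A 6-joint arm with a two-finger parallel gripper is mounted at the origin on a cart in front of the work surface, level with it; the furniture and walls round the work are solid. World frame = base frame: x ahead of the robot, y to its left, z up, the work surface at z = 0. Lengths are in m, angles in degrees, forces in N, time in s.
With the tool pointing down it reaches from about 0.25 to 0.725 m from the base axis. Payload 9.7 kg.
Tool frame: the origin (TCP) lies midway between the tips of the shut fingers; the grasp point (between the pads) lies 19 mm behind it; z points along the fingers, y is the line along which they close (so a half turn about z gives the same grasp; the last joint's range is limited). The gripper opens to 85 mm and grips with 20 to 120 N. Pads are 22 mm wide; open, the fingers measure 114 mm over their backs; the gripper's body (76 mm by 85 mm) begins 54 mm behind the grasp point. The pads swing forward as they close: fully open they stand 13 mm farther back than shut.
Start: joints at [-74.141, 4.979, 10.078, 95.1, 0, 90], TCP at [0.15, -0.529, 0.231] pointing down, gripper open.
Joint ranges: [-179.16, 179.16], [-48.56, 103.87], [-65.8, 70.77], [-126.05, 130.52], [-82.76, 87.17], [-180, 180]. Speed limits (degrees/s): [127.2, 127.2, 147.25, 180, 180, 180].

## Interface

Orientations are given as [roll, pitch, yaw] about the fixed x, y, z axes, in that order (R = Rz(yaw) Ry(pitch) Rx(roll)).
In Python, from workcell import * gives the robot as it stands.
- The arm moves only by the tool servo_tool, never from a script. Its argument "moves" is a list of rows, each a list of 4 numbers: the shift along the world's x, y, z in cm, then the turn about the world's z in rad. A call has 1 to 20 rows; each row is the pose to reach, as a shift and turn from the pose commanded when the call began; what a row does not reach only later rows make up. A row lasts 1/12 s, in which the tool goes at most 41.7 mm and 7.16 degrees, less where a joint would pass 70% of its speed; a pose out of reach is approached as far as the arm can. A call with a gripper value outside its range is refused whole. "claw" is the closure, from 0 (fully open) to 1 (shut), set as the call begins (left out, the last holds). The fingers move at their own pace and stop on an object; "force" is the grip in N (left out, the last holds). Time passes only in rows, so rows that repeat a pose let the fingers close. It gives the time, the measured TCP pose, the force, the opening and the grip force at its end, in the units of the state.
- get_obs(): the state, without advancing time (a new reading comes with each control period).
- camera(name): name is "scene" or "top" or "wrist"; returns the picture (400x640x3 uint8, red, green, blue); there is no depth.
- get_calibration(name): a dict with "fx", "fy", "cx", "cy" (pixels), "k1" (the pictures are not rectified: a ray, as slopes to the right and down, at radius r is drawn at 1 + k1 r^2 times it, then the intrinsics apply), "rvec" (rotation vector, rad) and "tvec" (3), from world to camera coordinates, as OpenCV has them; the wrist camera has in their place "tool_from_camera" (4x4, takes a point from camera to tool coordinates, whose origin is the TCP and whose axes are the flange's). Camera axes: x right, y down, z forward; pixel columns grow to the right and rows downward; lengths in m; the calibration is good to about 2 mm. A picture is of the moment at which its call begins: read the wrist's pose just before it. get_calibration takes no time and is no camera call.
- job_done(): hands the job in; it is judged then, once.
The state is a dict: "time": time; "q": joint angles; "qd": joint speeds; "joint_efforts": joint torques, N m; "ee_pos": TCP position; "tcp_rot": TCP orientation; "wrist_force": force on the tool from outside, world axes, zero at the start; "torque": the same for the moment, N m; "opening": finger opening in m; "grasp_force": force on a finger pad.
Only numpy, scipy, OpenCV 4.12 (cv2) and the standard library are available. Lean on these libraries where they do the work, as an engineer would, in place of code of your own. Each camera call takes 0.05 s, during which the arm holds its last target. There are 200 camera calls.

## Task

The canner's lid lies on its gasket with the four wing nuts only just run on. Tighten them clockwise, working crosswise and a little at a time: give one nut about a sixth of a turn, then the one straight across, then the other two, so that the lid comes down level; then go round again until every nut is firm with the lid hard down on its metal stops, and check that the first ones have not slackened. Never let the lid cock, do not force a nut past firm, and leave the things around the canner alone.

Things in the scene. Friction and masses are not known exactly. Their poses are not given: they have to be found in the camera images.
- canner: squat aluminium pressure canner: pot 168 mm wide and 87 mm high, lugs out to 119 mm from its axis, handles at its own +y and -y; fixed. Origin: centre of its underside, on the worktop, z up. Four clamp bolts stand 102 mm from its axis at 45, 135, 225, 315 degrees anticlockwise from its x axis and carry nut_a, nut_b, nut_c, nut_d: nut_a is straight across from nut_c, nut_b from nut_d
- canner_rim (a point): centre of the rim, 87 mm above the worktop. A soft rubber gasket in the rim carries the lid; a metal stop at each bolt ends the lid's travel. How high the stops lie is not known beforehand: the lid meets them after coming down 3 to 5.5 mm from its start, to be felt as a steep rise of the turning moment
- lid: loose domed aluminium lid, 0.7 kg, 187 mm wide, with four forked lugs round the bolts; black knob in the middle (top 58 mm above the lid's origin), vent weight and safety valve beside it. Origin: centre of its flat underside, about 91 mm above the worktop at the start; z up (level when z is vertical). It starts level on the gasket; a nut brought down alone tips it
- nut_a: black wing nut on the bolt at 45 degrees, straight across from nut_c. Origin: on the bolt's axis at the nut's underside, z up, x along the wing. The wing is an upright blade 68 mm long (x), 10 mm thick (y), from 11 to 44 mm above the origin; a 26 mm washer and hub lie below. Pinch the wing across its thickness from above, fingertips 13 mm or more above the origin
- nut_b: black wing nut on the bolt at 135 degrees, straight across from nut_d. Origin: on the bolt's axis at the nut's underside, z up, x along the wing. The wing is an upright blade 68 mm long (x), 10 mm thick (y), from 11 to 44 mm above the origin; a 26 mm washer and hub lie below. Pinch the wing across its thickness from above, fingertips 13 mm or more above the origin
- nut_c: black wing nut on the bolt at 225 degrees, straight across from nut_a. Origin: on the bolt's axis at the nut's underside, z up, x along the wing. The wing is an upright blade 68 mm long (x), 10 mm thick (y), from 11 to 44 mm above the origin; a 26 mm washer and hub lie below. Pinch the wing across its thickness from above, fingertips 13 mm or more above the origin
- nut_d: black wing nut on the bolt at 315 degrees, straight across from nut_b. Origin: on the bolt's axis at the nut's underside, z up, x along the wing. The wing is an upright blade 68 mm long (x), 10 mm thick (y), from 11 to 44 mm above the origin; a 26 mm washer and hub lie below. Pinch the wing across its thickness from above, fingertips 13 mm or more above the origin
- nut_a_wing (a point): grip point of nut_a: on its axis, 33 mm above its origin; axes as the nut's. Screw of every nut: clockwise from above tightens; the nut comes down 2.5 mm per radian and stays where it is left. It starts 0.1 to 1 mm clear of the lid and meets its metal stop after 1.2 to 2.7 rad in all. Grip and turn it, or push one end of the wing round with shut fingers
- nut_b_wing (a point): grip point of nut_b: on its axis, 33 mm above its origin; axes as the nut's. Turning moment of every nut while it turns: 0.1 N m free, 0.1 to 0.25 pressing the gasket; on the metal stop it climbs steeply, within 0.1 rad: 0.4 to 0.6 N m is firm (30 to 55 N on the lid), 0.8 N m or more is too much (over 70 N). It fades once the turning stops
- nut_c_wing (a point): grip point of nut_c: on its axis, 33 mm above its origin; axes as the nut's. A square push on the wing 26 mm from the axis takes about 5 to 9 N over the gasket; slowly pushed twice until it takes 14 N, a nut is firm. A firm nut slackens somewhat when the lid levels as the next ones are tightened, so check the first pair again
- nut_d_wing (a point): grip point of nut_d: on its axis, 33 mm above its origin; axes as the nut's. The lid tips by 0.010 to 0.017 rad when one nut goes a sixth of a turn ahead of the others and levels when the nut across from it follows
- food_tin: squat food tin, 75 mm wide, 58 mm high, a loose bystander near the canner; origin at the centre of its underside
- salt_shaker: salt shaker with a grey domed top, 44 mm wide, 90 mm high, a loose bystander near the canner; origin at the centre of its underside
- spice_jar: spice jar with a plain round cap, 45 mm wide, 106 mm high, a loose bystander near the canner; origin at the centre of its underside
- teaspoon: steel teaspoon, 130 mm long, lying flat, a loose bystander near the canner; origin at the centre of its underside

How it is judged (in metres and radians):
On the way, in this order (a step that is already met when the one before it is completed fails the run):
1. two nuts that stand opposite each other have both been brought down part way (over 1.2 mm each, about 0.5 rad), the lid is level to 0.008 rad and the other two nuts have not yet been turned (((distance of each of nut_a, nut_c from where it was at the start of the episode above 0.0012 m and distance of each of nut_b, nut_d from where it was at the start of the episode below 0.0006 m) or (distance of each of nut_b, nut_d from where it was at the start of the episode above 0.0012 m and distance of each of nut_a, nut_c from where it was at the start of the episode below 0.0006 m)) and angle between lid's own z axis and vertical below 0.008 rad), for 0.1 s.
2. all four nuts have been brought down part way (over 1.2 mm each) with the lid level to 0.008 rad, before any of them clamps harder than 15 N (distance of each of nut_a, nut_b, nut_c, nut_d from where it was at the start of the episode above 0.0012 m and contact force between each of nut_a, nut_b, nut_c, nut_d and lid below 15 N and angle between lid's own z axis and vertical below 0.008 rad), for 0.1 s.
At the end, for the whole second after the job is handed in: every one of the four nuts presses the lid with more than 20 N and less than 70 N (which only the metal stops can give), the lid is level to 0.004 rad, the nuts stand still and are released (contact force between nut_a and lid between 20 and 70 N and contact force between nut_b and lid between 20 and 70 N and contact force between nut_c and lid between 20 and 70 N and contact force between nut_d and lid between 20 and 70 N and angle between lid's own z axis and vertical below 0.004 rad and angular speed of each of nut_a, nut_b, nut_c, nut_d below 0.05 rad/s); the robot touches nothing.
It fails at once if the lid cocks by more than 0.022 rad (1.3 degrees) (angle between lid's own z axis and vertical above 0.022 rad).
It fails at once if a nut is over-tightened: it presses the lid with more than 70 N (contact force between any of nut_a, nut_b, nut_c, nut_d and lid above 70 N).
It fails at once if a bystander (tin, shaker, jar or spoon) is moved by more than 20 mm (distance of any of food_tin, salt_shaker, spice_jar, teaspoon from where it was at the start of the episode above 0.02 m).
It also fails if it takes over 72 s, if anything falls off the work surface, if the arm or the gripper's body presses on something with over 40 N, if the wrist force passes 120 N, or if a joint passes its speed limit or range.

## Working session

There is one attempt and no reset: what is moved stays moved. The work goes in short steps, Python scripts to look and compute and a tool call to move; the robot and the scene stay as the last step left them, time stands still between calls to the robot, and variables do not carry over. Pictures are saved under pics/ and viewed, at most 10 in all, crops included, and the job is handed in when it is done.

Besides the shell and the picture viewer there is one more tool, called by a JSON object that holds its "fn" and its "kwargs", one argument or row to a line. servo_tool: Moves the arm, as the interface text tells. Its arguments: {"type":"object","properties":{"moves":{"type":"array","items":{"type":"array","items":{"type":"number"}}},"claw":{"type":"number"},"force":{"type":"number"}},"required":["moves"]}

```bash
mkdir -p pics; ls; python3 - <<'E'
from workcell import *
import cv2
o=get_obs();print({k:o[k] for k in('time','ee_pos','tcp_rot','q','opening')})
for n in('top','scene'):
    cv2.imwrite(f'pics/{n}0.png',camera(n)[:,:,::-1]); print(n,get_calibration(n))
print(get_calibration('wrist'))
E
```

```text
pics
{'time': 0.0, 'ee_pos': array([ 0.15022576, -0.5288317 ,  0.23056187]), 'tcp_rot': array([-1.79920500e+02,  2.86547424e-04,  1.58572642e+01]), 'q': array([-7.41415403e+01,  5.01192036e+00,  1.00329639e+01,  9.51005433e+01,
       -2.84888329e-04,  9.00011959e+01]), 'opening': 0.08545230945004811}
top {'fx': 506.1977101608263, 'fy': 506.1977101608263, 'cx': 326.1664224512297, 'cy': 199.8845476839611, 'k1': 0.051479596675448366, 'rvec': array([ 2.18389218, -2.16679305,  0.0908559 ]), 'tvec': array([0.04307642, 0.53717654, 1.15808988])}
scene {'fx': 402.29770117981326, 'fy': 402.29770117981326, 'cx': 318.50057409967906, 'cy': 194.55740019139998, 'k1': -0.05072359124399053, 'rvec': array([ 0.90523014, -2.40828844,  1.18554252]), 'tvec': array([0.43326089, 0.26688324, 0.72220415])}
{'fx': 304.1173690077991, 'fy': 304.1173690077991, 'cx': 322.12155916128523, 'cy': 195.5072804669545, 'k1': -0.011033292473169427, 'tool_from_camera': array([[-1.94487786e-03, -9.45967453e-01, -3.24255756e-01,
         8.33741854e-02],
       [ 9.99998038e-01, -1.96143973e-03, -2.75757323e-04,
         1.44778163e-03],
       [-3.75150670e-04, -3.24255657e-01,  9.45969412e-01,
        -1.42068306e-01],
       [ 0.00000000e+00,  0.00000000e+00,  0.00000000e+00,
         1.00000000e+00]])}
```

View pics/top0.png

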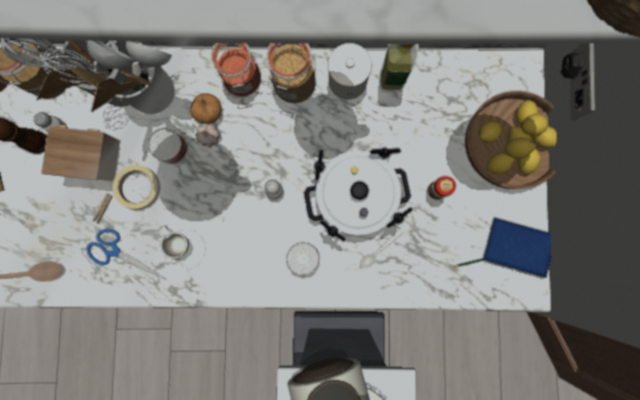

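View pics/scene0.png

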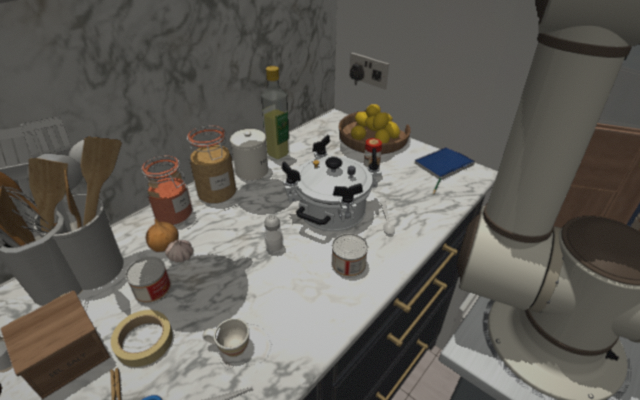

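Top view: canner with its knob at (360,190), wings near (386,152), (320,167), (331,231), (400,217). Food tin (303,259), salt shaker (273,188), spice jar (443,187), spoon around (380,250).

```bash
cat > h.py <<'E'
from workcell import *
import cv2, numpy as np
from scipy.spatial.transform import Rotation as R
def px2w(name,uv,z,o=None):
    c=get_calibration(name);K=np.array([[c['fx'],0,c['cx']],[0,c['fy'],c['cy']],[0,0,1]])
    uv=np.array(uv,float).reshape(-1,1,2)
    n=cv2.undistortPoints(uv,K,np.array([c['k1'],0,0,0,0.]))[:,0]
    d=np.c_[n,np.ones(len(n))]
    if name=='wrist':
        T=np.array(c['tool_from_camera']);Rt=R.from_euler('xyz',o['tcp_rot'],degrees=True).as_matrix()
        d=d@(Rt@T[:3,:3]).T; C=np.array(o['ee_pos'])+Rt@T[:3,3]
    else:
        Rm=cv2.Rodrigues(c['rvec'])[0]; d=d@Rm; C=-Rm.T@c['tvec']
    z=np.broadcast_to(z,len(d))
    return C+d*((z-C[2])/d[:,2])[:,None]
E
python3 - <<'E'
from h import *
im=cv2.imread('pics/top0.png')
cv2.imwrite('pics/c1.png',cv2.resize(im[135:285,260:460],None,fx=4,fy=4,interpolation=cv2.INTER_CUBIC))
print(px2w('top',[[360,190],[386,152],[320,167],[331,231],[400,217]],[.149,.135,.135,.135,.135]))
E
```

```text
[[ 0.54714394 -0.02363932  0.149     ]
 [ 0.63032411 -0.07957111  0.135     ]
 [ 0.59712678  0.06053929  0.135     ]
 [ 0.46156092  0.03619881  0.135     ]
 [ 0.49217076 -0.10869744  0.135     ]]
```

View pics/c1.png

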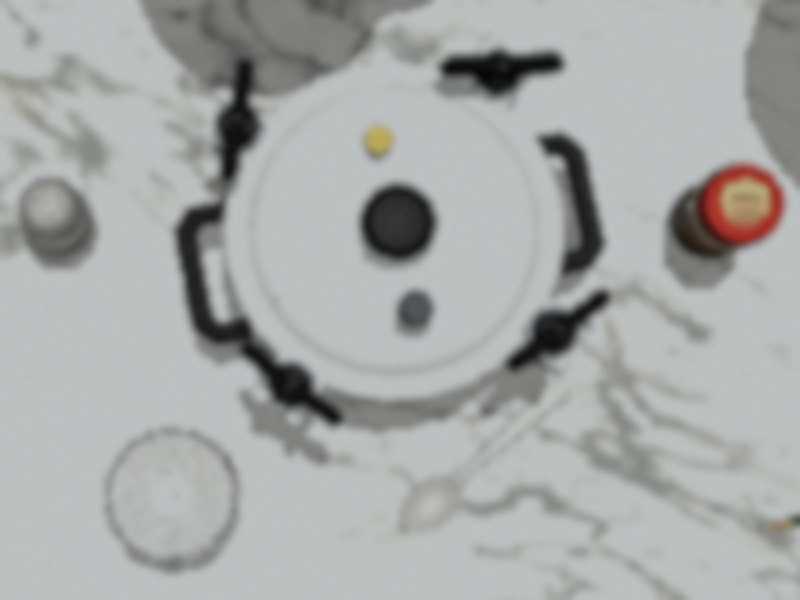

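Crop: hubs at crop px (498,70), (237,125), (291,385), (555,332), with wing ends well visible; spoon lies near the lower pair, jar at right, shaker left, tin lower left. I'll also use the scene view to get heights.

```bash
python3 - <<'E'
from h import *
from scipy.optimize import least_squares
im=cv2.imread('pics/scene0.png')
cv2.imwrite('pics/c2.png',cv2.resize(im[125:235,260:400],None,fx=5,fy=5,interpolation=cv2.INTER_CUBIC))
f=lambda p:np.array(p)/4+[260,135]
hub=f([[498,70],[237,125],[291,385],[555,332]])
for z in(.12,.13,.14):
    w=px2w('top',hub,z)[:,:2];print(z,np.linalg.norm(w[0]-w[2]),np.linalg.norm(w[1]-w[3]))
    def r(p): 
        a=p[2]+np.arange(4)*np.pi/2
        return (p[:2]+.102*np.c_[np.cos(a),np.sin(a)]-w).ravel()
    s=least_squares(r,[.547,-.024,-.7]);print(s.x,np.degrees(s.x[2]),np.abs(s.fun).max());
E
```

```text
0.12 0.2031669563627228 0.20308484076198943
[ 0.5463203  -0.02285867 -0.57415385] -32.89659265029598 0.0007668687049144363
0.13 0.2012865898596386 0.20120523426155415
[ 0.54528369 -0.02225023 -0.57415384] -32.89659204048824 0.0015524354950606223
0.14 0.1994062233565545 0.19932562776111892
[ 0.54424708 -0.02164178 -0.57415388] -32.896593861337706 0.0023379999350293112
```

View pics/c2.png

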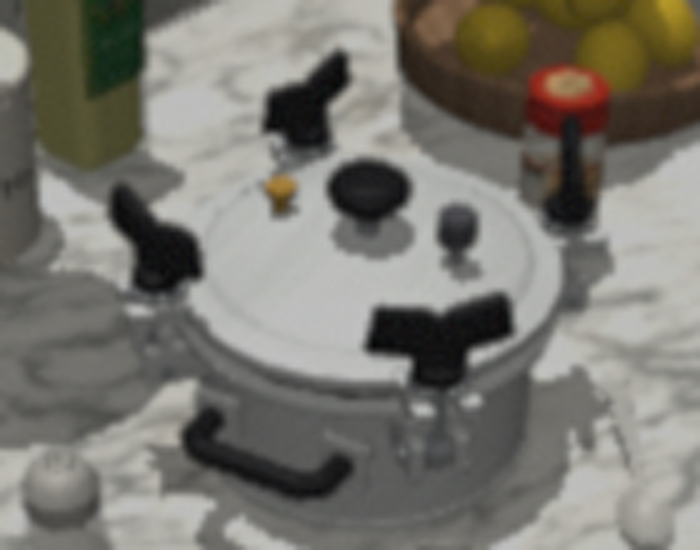

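Scene crop: butterfly-shaped black wings, tips of front nut at about (372,312),(510,298), left nut (120,190),(198,240), back nut (345,58),(270,97). Triangulate the tips against the top view.

```bash
python3 - <<'E'
from h import *
f=lambda p:np.array(p)/4+[260,135]
g=lambda p:np.array(p)/5+[260,125]
T=f([[245,348],[338,419],[245,62],[229,180],[560,61],[445,67],[606,294],[512,365],[398,220]])
S=g([[372,312],[510,298],[120,190],[198,240],[345,58],[270,97],[570,122],[572,130],[370,180]])
for t,s in zip(T,S):
    a,b=px2w('top',[t],.1)[0],px2w('top',[t],.2)[0]
    c,d=px2w('scene',[s],.1)[0],px2w('scene',[s],.2)[0]
    u=b-a;v=d-c
    k=np.linalg.lstsq(np.c_[u,-v],c-a,rcond=None)[0]
    P=a+u*k[0];Q=c+v*k[1];print(((P+Q)/2).round(4),np.linalg.norm(P-Q).round(4))
for z in (.12,.13):
    w=px2w('top',T,z); 
    print(z,[(round(float(np.degrees(np.arctan2(*(w[i+1]-w[i])[[1,0]]))),1),np.linalg.norm(w[i+1]-w[i]).round(4),((w[i]+w[i+1])/2).round(4)) for i in(0,2,4,6)])
E
```

```text
[0.4804 0.0571 0.1444] 0.0013
[0.4439 0.0084 0.1426] 0.0012
[0.6313 0.0579 0.1412] 0.0005
[0.5696 0.0673 0.1458] 0.0043
[ 0.6339 -0.1084  0.1392] 0.001
[ 0.6297 -0.0467  0.1449] 0.0022
[ 0.5103 -0.1319  0.14  ] 0.0009
[ 0.4729 -0.0775  0.1754] 0.0044
[ 0.5478 -0.0229  0.1431] 0.0002
0.12 [(-126.9, np.float64(0.0622), array([0.4623, 0.0322, 0.12  ])), (172.9, np.float64(0.0647), array([0.6033, 0.0624, 0.12  ])), (93.4, np.float64(0.062), array([ 0.6353, -0.0805,  0.12  ])), (127.4, np.float64(0.0631), array([ 0.4922, -0.1103,  0.12  ]))]
0.13 [(-126.9, np.float64(0.0617), array([0.462 , 0.0323, 0.13  ])), (172.9, np.float64(0.0641), array([0.6017, 0.0622, 0.13  ])), (93.4, np.float64(0.0614), array([ 0.6334, -0.0793,  0.13  ])), (127.4, np.float64(0.0625), array([ 0.4917, -0.1089,  0.13  ]))]
```

{"fn": "servo_tool", "kwargs": {
  "moves": [
    [31.2,56.1,-3.5,0.65],
    [31.2,56.1,-3.5,0.65],
    [31.2,56.1,-3.5,0.65],
    [31.2,56.1,-3.5,0.65],
    [31.2,56.1,-3.5,0.65],
    [31.2,56.1,-3.5,0.65],
    [31.2,56.1,-3.5,0.65],
    [31.2,56.1,-3.5,0.65],
    [31.2,56.1,-3.5,0.65],
    [31.2,56.1,-3.5,0.65],
    [31.2,56.1,-3.5,0.65],
    [31.2,56.1,-3.5,0.65],
    [31.2,56.1,-3.5,0.65],
    [31.2,56.1,-3.5,0.65],
    [31.2,56.1,-3.5,0.65],
    [31.2,56.1,-3.5,0.65],
    [31.2,56.1,-3.5,0.65],
    [31.2,56.1,-3.5,0.65]
  ],
  "claw": 0.5,
  "force": 50
}}

```text
time: 1.6
ee_pos: [0.4622, 0.0328, 0.1956]
tcp_rot: [-179.9, 0.1, 53.2]
wrist_force: [0.8, -0.5, -0.3]
opening: 0.0425
grasp_force: 0.0
```

```bash
python3 - <<'E'
from h import *
o=get_obs();print({k:np.round(o[k],4) for k in('time','ee_pos','tcp_rot','q','opening','torque','wrist_force')})
im=camera('wrist');cv2.imwrite('pics/w1.png',im[:,:,::-1])
E
```

```text
{'time': np.float64(1.6), 'ee_pos': array([0.4622, 0.0328, 0.1956]), 'tcp_rot': array([-1.79935e+02,  6.79000e-02,  5.32375e+01]), 'q': array([ 4.059200e+00, -7.355700e+00, -6.009400e+00,  9.143990e+01,
       -8.900000e-03,  1.308218e+02]), 'opening': np.float64(0.0425), 'torque': array([-0.0052,  0.0199, -0.0303]), 'wrist_force': array([ 0.7984, -0.4751, -0.337 ])}
```

View pics/w1.png

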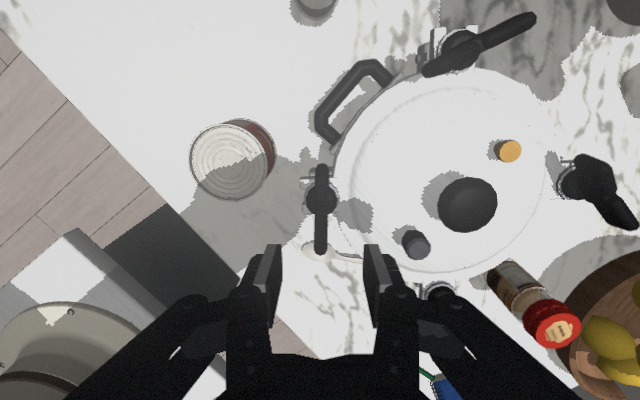

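Wrist view: the target wing is upright in the picture from (322,167) to (320,251), hub at (321,197), central between the fingers. Another wing at (428,72)-(533,17).

```bash
python3 - <<'E'
from h import *
o=get_obs()
for z in(.13,.136,.142): print(z,px2w('wrist',[[322,167],[320,251],[428,72],[533,17]],z,o).round(4).tolist())
E
```

```text
0.13 [[0.482, 0.0572, 0.13], [0.4408, 0.0051, 0.13], [0.5731, 0.0662, 0.13], [0.6403, 0.0549, 0.13]]
0.136 [[0.4829, 0.0584, 0.136], [0.4429, 0.0078, 0.136], [0.5714, 0.0671, 0.136], [0.6366, 0.0561, 0.136]]
0.142 [[0.4837, 0.0596, 0.142], [0.4449, 0.0104, 0.142], [0.5696, 0.068, 0.142], [0.6329, 0.0574, 0.142]]
```

{"fn": "servo_tool", "kwargs": {
  "moves": [
    [0,0,-2.5,-0.01],
    [0,0,-5,-0.01],
    [0,0,-7,-0.01],
    [0,0,-7.8,-0.01],
    [0,0,-7.8,-0.01],
    [0,0,-7.8,-0.01]
  ],
  "claw": 0.72
}}

```text
time: 2.15
ee_pos: [0.4622, 0.0313, 0.1191]
tcp_rot: [180.0, -0.0, 52.5]
wrist_force: [0.4, 0.8, 0.3]
opening: 0.0237
grasp_force: 0.0
```

{"fn": "servo_tool", "kwargs": {
  "moves": [
    [0,0,0,0],
    [0,0,0,0],
    [0,0,0,0],
    [0,0,0,0]
  ],
  "claw": 1,
  "force": 40
}}

```text
time: 2.48
ee_pos: [0.4613, 0.0326, 0.1199]
tcp_rot: [-179.9, -0.1, 52.6]
wrist_force: [-10.9, 4.7, 5.8]
opening: 0.0093
grasp_force: 43.1
```

```bash
cat > s.py <<'E'
from h import *
o=get_obs();print({k:np.round(o[k],4).tolist() for k in('time','ee_pos','tcp_rot','q','opening','torque','wrist_force','joint_efforts','grasp_force')})
E
python3 s.py
```

```text
{'time': 2.4833, 'ee_pos': [0.4613, 0.0326, 0.1199], 'tcp_rot': [-179.8827, -0.0508, 52.5556], 'q': [3.9748, -7.7236, -14.6854, 83.0926, 0.1157, 131.4192], 'opening': 0.0093, 'torque': [0.9741, 2.0557, -0.0797], 'wrist_force': [-10.8689, 4.681, 5.7943], 'joint_efforts': [-2.6767, -35.6403, 47.9908, -4.1434, -1.5141, -0.0339], 'grasp_force': 43.0562}
```

{"fn": "servo_tool", "kwargs": {
  "moves": [
    [-0.1,0.05,-0.02,-0.08],
    [-0.1,0.05,-0.04,-0.17],
    [-0.1,0.05,-0.07,-0.27],
    [-0.1,0.05,-0.1,-0.38],
    [-0.1,0.05,-0.12,-0.49]
  ]
}}

```text
time: 2.9
ee_pos: [0.4605, 0.0335, 0.1187]
tcp_rot: [-179.8, -0.0, 24.2]
wrist_force: [-10.2, 7.7, 5.0]
opening: 0.0095
grasp_force: 43.0
```

```bash
python3 s.py
```

```text
{'time': 2.9, 'ee_pos': [0.4605, 0.0335, 0.1187], 'tcp_rot': [-179.845, -0.0233, 24.2025], 'q': [4.0606, -7.8469, -14.9271, 82.9513, 0.1536, 159.858], 'opening': 0.0095, 'torque': [1.5608, 1.902, 0.1596], 'wrist_force': [-10.1668, 7.7092, 5.0489], 'joint_efforts': [-4.18, -35.9254, 48.0853, -3.8148, -2.2898, -2.0914], 'grasp_force': 43.0219}
```

{"fn": "servo_tool", "kwargs": {
  "moves": [
    [-0.1,0.07,-0.03,-0.1],
    [-0.1,0.07,-0.05,-0.2],
    [-0.1,0.07,-0.06,-0.27],
    [-0.1,0.07,-0.06,-0.27]
  ]
}}

```text
time: 3.23
ee_pos: [0.4602, 0.0341, 0.1181]
tcp_rot: [-179.9, -0.1, 8.8]
wrist_force: [-5.2, 7.2, 3.1]
opening: 0.009
grasp_force: 42.7
```

```bash
python3 s.py
```

```text
{'time': 3.2333, 'ee_pos': [0.4602, 0.0341, 0.1181], 'tcp_rot': [-179.8649, -0.0576, 8.7678], 'q': [4.1578, -7.9578, -15.0951, 82.8161, 0.1393, 175.3899], 'opening': 0.009, 'torque': [1.272, 1.0765, -0.1466], 'wrist_force': [-5.1912, 7.2242, 3.1], 'joint_efforts': [-3.3244, -36.6207, 47.2314, -2.1178, -1.8552, 1.2325], 'grasp_force': 42.7209}
```

{"fn": "servo_tool", "kwargs": {
  "moves": [
    [0,0,0,0],
    [0,0,0,0],
    [0,0,3,0],
    [0,0,6.2,0.1],
    [3,-2,6.2,0.22],
    [6,-4,6.2,0.34],
    [9,-6,6.2,0.46],
    [12,-8,6.2,0.58],
    [15,-10,6.2,0.7],
    [17.15,-11.15,6.2,0.82],
    [17.15,-11.15,6.2,0.94],
    [17.15,-11.15,6.2,1.06],
    [17.15,-11.15,6.2,1.18],
    [17.15,-11.15,6.2,1.3],
    [17.15,-11.15,6.2,1.42],
    [17.15,-11.15,6.2,1.477],
    [17.15,-11.15,6.2,1.477]
  ],
  "claw": 0.72
}}

```text
time: 4.65
ee_pos: [0.6321, -0.0787, 0.179]
tcp_rot: [180.0, 0.0, 93.8]
wrist_force: [0.6, 0.5, -0.1]
opening: 0.0238
grasp_force: 0.0
```

```bash
python3 s.py; python3 - <<'E'
from h import *
im=camera('wrist');cv2.imwrite('pics/w2.png',im[:,:,::-1])
E
```

```text
{'time': 4.65, 'ee_pos': [0.6321, -0.0787, 0.179], 'tcp_rot': [179.9524, 0.0263, 93.7558], 'q': [-7.089, 16.3893, 17.4079, 90.9669, -0.0169, 79.1552], 'opening': 0.0238, 'torque': [-0.058, 0.0334, 0.0259], 'wrist_force': [0.6451, 0.5079, -0.0567], 'joint_efforts': [0.0264, -64.6955, 46.7949, -0.0061, 0.0023, -1.3019], 'grasp_force': 0.0}
```

View pics/w2.png

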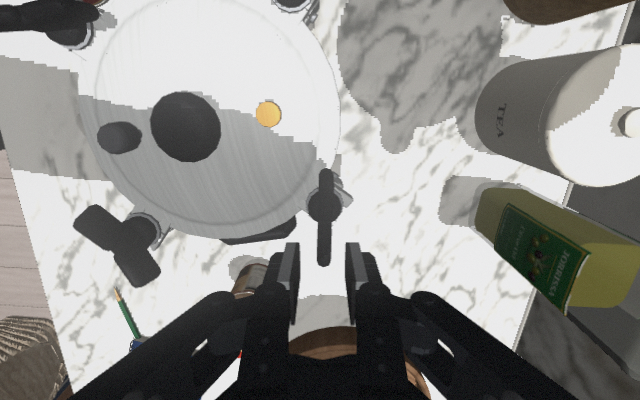

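```bash
python3 - <<'E'
from h import *
o=get_obs()
for z in(.13,.136): 
    w=px2w('wrist',[[326,170],[323,264]],z,o);d=w[0]-w[1];print(z,w.mean(0).round(4),np.degrees(np.arctan2(d[1],d[0])))
E
```

```text
0.13 [ 0.6336 -0.0794  0.13  ] 91.87811541975935
0.136 [ 0.6334 -0.0768  0.136 ] 91.87811541975935
```

The wing at (326,170)-(323,264) lies centred between the fingers, at about (0.633, -0.078). Descend, grip.

{"fn": "servo_tool", "kwargs": {
  "moves": [
    [0.1,0.1,-2.5,-0.015],
    [0.1,0.1,-5,-0.015],
    [0.1,0.1,-6.1,-0.015],
    [0.1,0.1,-6.1,-0.015]
  ]
}}

```text
time: 5.03
ee_pos: [0.6314, -0.0773, 0.1146]
tcp_rot: [-179.7, -0.0, 92.7]
wrist_force: [0.3, -0.4, -0.5]
opening: 0.024
grasp_force: 0.0
```

{"fn": "servo_tool", "kwargs": {
  "moves": [
    [0,0,0,0],
    [0,0,0,0],
    [0,0,0,0]
  ],
  "claw": 1
}}

```text
time: 5.28
ee_pos: [0.6334, -0.0774, 0.1183]
tcp_rot: [179.9, 0.0, 92.7]
wrist_force: [2.8, -0.3, -6.3]
opening: 0.0093
grasp_force: 44.1
```

```bash
python3 s.py
```

```text
{'time': 5.2833, 'ee_pos': [0.6334, -0.0774, 0.1183], 'tcp_rot': [179.9297, 0.0104, 92.7361], 'q': [-6.9679, 16.2761, 10.5702, 84.223, 0.0016, 80.296], 'opening': 0.0093, 'torque': [0.0536, -0.4909, 0.0913], 'wrist_force': [2.8316, -0.3253, -6.331], 'joint_efforts': [-0.4273, -68.7881, 49.0087, 1.0608, -0.1145, 0.0817], 'grasp_force': 44.1213}
```

{"fn": "servo_tool", "kwargs": {
  "moves": [
    [0.02,0,-0.02,-0.08],
    [0.02,0,-0.05,-0.19],
    [0.02,0,-0.08,-0.31],
    [0.02,0,-0.11,-0.43],
    [0.02,0,-0.14,-0.55],
    [0.02,0,-0.17,-0.67],
    [0.02,0,-0.19,-0.76],
    [0.02,0,-0.19,-0.76]
  ]
}}

```text
time: 5.95
ee_pos: [0.6328, -0.0771, 0.1164]
tcp_rot: [-180.0, -0.0, 49.0]
wrist_force: [-2.6, 1.5, -2.6]
opening: 0.0092
grasp_force: 44.6
```

```bash
python3 s.py
```

```text
{'time': 5.95, 'ee_pos': [0.6328, -0.0771, 0.1164], 'tcp_rot': [-179.9732, -0.0121, 48.9678], 'q': [-6.9583, 16.2836, 10.3692, 84.101, 0.025, 124.0739], 'opening': 0.0092, 'torque': [0.5305, 0.6914, -0.0708], 'wrist_force': [-2.5981, 1.4922, -2.5675], 'joint_efforts': [-1.0499, -66.2954, 49.3718, -1.3536, -0.5507, 1.6455], 'grasp_force': 44.6364}
```

{"fn": "servo_tool", "kwargs": {
  "moves": [
    [0,0,0,0],
    [0,0,0,0],
    [0,0,3,0],
    [-1,0,6.2,0.1],
    [-4,-1,6.2,0.22],
    [-7,-2,6.2,0.34],
    [-10,-2.5,6.2,0.46],
    [-13,-2.95,6.2,0.58],
    [-14.2,-2.95,6.2,0.7],
    [-14.2,-2.95,6.2,0.82],
    [-14.2,-2.95,6.2,0.94],
    [-14.2,-2.95,6.2,1.06],
    [-14.2,-2.95,6.2,1.18],
    [-14.2,-2.95,6.2,1.3],
    [-14.2,-2.95,6.2,1.37],
    [-14.2,-2.95,6.2,1.37]
  ],
  "claw": 0.72
}}

```text
time: 7.28
ee_pos: [0.4913, -0.1071, 0.1784]
tcp_rot: [179.9, 0.1, 128.0]
wrist_force: [0.2, -0.6, -0.4]
opening: 0.0235
grasp_force: 0.0
```

```bash
python3 s.py; python3 - <<'E'
from h import *
im=camera('wrist');cv2.imwrite('pics/w3.png',im[:,:,::-1])
E
```

```text
{'time': 7.2833, 'ee_pos': [0.4913, -0.1071, 0.1784], 'tcp_rot': [179.9487, 0.0837, 127.9942], 'q': [-12.2857, -2.3406, -3.236, 89.0074, -0.014, 39.7201], 'opening': 0.0235, 'torque': [0.0083, -0.006, 0.0148], 'wrist_force': [0.2309, -0.5905, -0.3705], 'joint_efforts': [0.0079, -44.299, 46.8866, -0.0146, 0.0009, -1.474], 'grasp_force': 0.0}
```

View pics/w3.png

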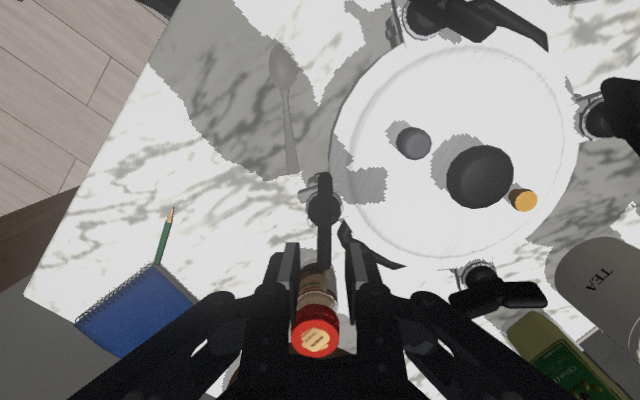

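Wing at (324,174)-(324,265), centred; jar cap seen beyond, lower than the fingers. Grip.

{"fn": "servo_tool", "kwargs": {
  "moves": [
    [0,0,-2.5,0],
    [0,0,-5,0],
    [0,0,-6.0,0],
    [0,0,-6.0,0]
  ]
}}

```text
time: 7.67
ee_pos: [0.4898, -0.1067, 0.1155]
tcp_rot: [-179.9, -0.2, 127.6]
wrist_force: [0.7, -0.7, 0.2]
opening: 0.0239
grasp_force: 0.0
```

{"fn": "servo_tool", "kwargs": {
  "moves": [
    [0,0,0,0],
    [0,0,0,0],
    [0,0,0,0]
  ],
  "claw": 1
}}

```text
time: 7.92
ee_pos: [0.4919, -0.1062, 0.1185]
tcp_rot: [179.9, -0.0, 127.7]
wrist_force: [5.0, 5.1, -8.7]
opening: 0.0092
grasp_force: 44.2
```

{"fn": "servo_tool", "kwargs": {
  "moves": [
    [0,0,-0.02,-0.08],
    [0,0,-0.05,-0.19],
    [0,0,-0.08,-0.31],
    [0,0,-0.11,-0.43]
  ]
}}

```text
time: 8.25
ee_pos: [0.492, -0.106, 0.1174]
tcp_rot: [179.9, -0.1, 102.8]
wrist_force: [5.4, 6.1, -8.0]
opening: 0.0095
grasp_force: 44.1
```

```bash
python3 s.py
```

```text
{'time': 8.25, 'ee_pos': [0.492, -0.106, 0.1174], 'tcp_rot': [179.8676, -0.0764, 102.7594], 'q': [-12.229, -2.2322, -9.8601, 82.2844, 0.1252, 65.0118], 'opening': 0.0095, 'torque': [1.0288, -0.8618, 0.1123], 'wrist_force': [5.3529, 6.1186, -7.9748], 'joint_efforts': [-3.4582, -48.7097, 49.7349, 1.4141, -1.724, -2.2966], 'grasp_force': 44.1438}
```

Continue to about 0.95 rad in total, shifting 0.5 mm with the force.

{"fn": "servo_tool", "kwargs": {
  "moves": [
    [0.05,0.06,-0.03,-0.12],
    [0.05,0.06,-0.06,-0.24],
    [0.05,0.06,-0.09,-0.36],
    [0.05,0.06,-0.11,-0.46],
    [0.05,0.06,-0.12,-0.5],
    [0.05,0.06,-0.12,-0.5]
  ]
}}

```text
time: 8.75
ee_pos: [0.4923, -0.1059, 0.1162]
tcp_rot: [179.9, -0.1, 74.3]
wrist_force: [4.2, 4.6, -6.3]
opening: 0.0092
grasp_force: 44.4
```

```bash
python3 s.py
```

```text
{'time': 8.75, 'ee_pos': [0.4923, -0.1059, 0.1162], 'tcp_rot': [179.9292, -0.0711, 74.3094], 'q': [-12.1742, -2.1747, -9.9414, 82.1583, 0.0666, 93.5164], 'opening': 0.0092, 'torque': [0.8193, -0.651, -0.0081], 'wrist_force': [4.1534, 4.585, -6.2906], 'joint_efforts': [-2.1267, -48.0465, 49.0703, 1.1579, -1.189, 0.9062], 'grasp_force': 44.3709}
```

{"fn": "servo_tool", "kwargs": {
  "moves": [
    [0,0,0,0],
    [0,0,0,0],
    [0,0,3,0.05],
    [0,0,6.2,0.17],
    [2,3,6.2,0.29],
    [4,6,6.2,0.41],
    [6,9,6.2,0.53],
    [8,12,6.2,0.65],
    [10,15,6.2,0.77],
    [10.85,16.97,6.2,0.89],
    [10.85,16.97,6.2,1.01],
    [10.85,16.97,6.2,1.13],
    [10.85,16.97,6.2,1.25],
    [10.85,16.97,6.2,1.37],
    [10.85,16.97,6.2,1.49],
    [10.85,16.97,6.2,1.61],
    [10.85,16.97,6.2,1.705],
    [10.85,16.97,6.2,1.705]
  ],
  "claw": 0.72
}}

```text
time: 10.25
ee_pos: [0.6002, 0.0632, 0.1782]
tcp_rot: [-180.0, 0.1, 172.4]
wrist_force: [0.1, 0.5, -0.4]
opening: 0.0241
grasp_force: 0.0
```

```bash
python3 s.py; python3 - <<'E'
from h import *
im=camera('wrist');cv2.imwrite('pics/w4.png',im[:,:,::-1])
E
```

```text
{'time': 10.25, 'ee_pos': [0.6002, 0.0632, 0.1782], 'tcp_rot': [-179.9943, 0.0674, 172.3919], 'q': [6.0234, 11.5677, 11.5534, 89.9215, -0.0214, 13.6316], 'opening': 0.0241, 'torque': [0.0261, 0.0093, 0.0193], 'wrist_force': [0.0547, 0.4987, -0.3563], 'joint_efforts': [0.0427, -59.5164, 46.8171, -0.0189, 0.0021, -1.8279], 'grasp_force': 0.0}
```

View pics/w4.png

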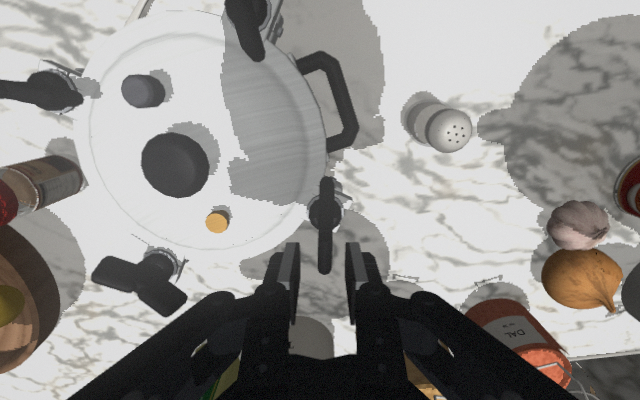

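Wing at (327,178)-(325,271), about 1 mm further in x and 0.6 mm in y. Grip and turn.

{"fn": "servo_tool", "kwargs": {
  "moves": [
    [0.1,0.06,-2.5,-0.01],
    [0.1,0.06,-5,-0.01],
    [0.1,0.06,-6.0,-0.01],
    [0.1,0.06,-6.0,-0.01]
  ]
}}

```text
time: 10.63
ee_pos: [0.5997, 0.0638, 0.1149]
tcp_rot: [-179.9, -0.2, 171.4]
wrist_force: [-0.2, 0.3, 0.2]
opening: 0.0241
grasp_force: 0.0
```

{"fn": "servo_tool", "kwargs": {
  "moves": [
    [0,0,0,0],
    [0,0,0,0],
    [0,0,0,0]
  ],
  "claw": 1
}}

```text
time: 10.88
ee_pos: [0.6011, 0.0649, 0.1182]
tcp_rot: [179.9, -0.0, 171.5]
wrist_force: [-0.2, 5.4, -6.7]
opening: 0.0095
grasp_force: 43.7
```

{"fn": "servo_tool", "kwargs": {
  "moves": [
    [0,0,-0.02,-0.08],
    [0,0,-0.05,-0.19],
    [0,0,-0.08,-0.31],
    [0,0,-0.11,-0.43],
    [0,0,-0.14,-0.55],
    [0,0,-0.17,-0.67],
    [0,0,-0.2,-0.79],
    [0,0,-0.23,-0.9],
    [0,0,-0.23,-0.93],
    [0,0,-0.23,-0.93]
  ]
}}

```text
time: 11.72
ee_pos: [0.6021, 0.0666, 0.116]
tcp_rot: [179.8, -0.2, 118.2]
wrist_force: [6.3, 13.8, -9.0]
opening: 0.009
grasp_force: 43.3
```

```bash
python3 s.py
```

```text
{'time': 11.7167, 'ee_pos': [0.6021, 0.0666, 0.116], 'tcp_rot': [179.7564, -0.1739, 118.1827], 'q': [6.1949, 11.6995, 4.8452, 82.985, 0.2524, 68.0129], 'opening': 0.009, 'torque': [2.5901, -0.9013, -0.0099], 'wrist_force': [6.3399, 13.8145, -8.9679], 'joint_efforts': [-7.6997, -65.1666, 48.7712, 2.5575, -3.4117, 0.7702], 'grasp_force': 43.3495}
```

{"fn": "servo_tool", "kwargs": {
  "moves": [
    [0,0,0,0],
    [0,0,0,0],
    [0,0,3,0.05],
    [-1,0,6.2,0.17],
    [-4,-1,6.2,0.29],
    [-7,-1.5,6.2,0.41],
    [-10,-2,6.2,0.53],
    [-13,-3,6.2,0.65],
    [-14.1,-3,6.2,0.77],
    [-14.1,-3,6.2,0.89],
    [-14.1,-3,6.2,1.01],
    [-14.1,-3,6.2,1.13],
    [-14.1,-3,6.2,1.23],
    [-14.1,-3,6.2,1.23]
  ],
  "claw": 0.72,
  "force": 23
}}

```text
time: 12.88
ee_pos: [0.4603, 0.0338, 0.1785]
tcp_rot: [-180.0, 0.1, -171.1]
wrist_force: [-0.6, -0.7, 0.3]
opening: 0.0238
grasp_force: 0.0
```

```bash
python3 s.py
```

```text
{'time': 12.8833, 'ee_pos': [0.4603, 0.0338, 0.1785], 'tcp_rot': [-179.9701, 0.1212, -171.0649], 'q': [4.2104, -7.9984, -8.4777, 89.3974, -0.0198, -4.7246], 'opening': 0.0238, 'torque': [-0.0201, 0.005, 0.0124], 'wrist_force': [-0.6276, -0.6558, 0.2711], 'joint_efforts': [0.0247, -38.0624, 46.7746, -0.0296, 0.0021, -1.9043], 'grasp_force': 0.0}
```

{"fn": "servo_tool", "kwargs": {
  "moves": [
    [0,0.04,-2.5,0],
    [0,0.04,-5,0],
    [0,0.04,-6.1,0],
    [0,0.04,-6.1,0]
  ]
}}

```text
time: 13.22
ee_pos: [0.4588, 0.0342, 0.1142]
tcp_rot: [180.0, -0.2, -171.4]
wrist_force: [0.3, -0.6, -0.3]
opening: 0.024
grasp_force: 0.0
```

{"fn": "servo_tool", "kwargs": {
  "moves": [
    [0,0,0,0],
    [0,0,0,0],
    [0,0,0,0]
  ],
  "claw": 1,
  "force": 23
}}

```text
time: 13.47
ee_pos: [0.4602, 0.0344, 0.1171]
tcp_rot: [-180.0, 0.0, -171.3]
wrist_force: [-2.8, 0.2, -0.4]
opening: 0.0097
grasp_force: 27.3
```

```bash
python3 s.py
```

```text
{'time': 13.4667, 'ee_pos': [0.4602, 0.0344, 0.1171], 'tcp_rot': [-179.9959, 0.0417, -171.3161], 'q': [4.2808, -7.9382, -15.1889, 82.7074, -0.0008, -4.4031], 'opening': 0.0097, 'torque': [-0.0224, 0.464, 0.0259], 'wrist_force': [-2.7611, 0.2466, -0.4432], 'joint_efforts': [-0.1465, -38.5675, 48.2647, -0.9805, -0.0593, 0.009], 'grasp_force': 27.3391}
```

{"fn": "servo_tool", "kwargs": {
  "moves": [
    [0,0,-0.02,-0.08],
    [0,0,-0.04,-0.17],
    [0,0,-0.06,-0.25],
    [0,0,-0.08,-0.33]
  ]
}}

```text
time: 13.8
ee_pos: [0.4602, 0.0351, 0.1163]
tcp_rot: [179.9, 0.0, 169.6]
wrist_force: [-2.8, 4.6, 1.5]
opening: 0.0099
grasp_force: 27.5
```

```bash
python3 s.py
```

```text
{'time': 13.8, 'ee_pos': [0.4602, 0.0351, 0.1163], 'tcp_rot': [179.9028, 0.033, 169.5947], 'q': [4.3096, -7.9401, -15.278, 82.6055, 0.0856, 14.7149], 'opening': 0.0099, 'torque': [1.0006, 0.4761, 0.0653], 'wrist_force': [-2.831, 4.6022, 1.5188], 'joint_efforts': [-2.5291, -38.2884, 47.8522, -0.8248, -1.3783, -1.4191], 'grasp_force': 27.5234}
```

{"fn": "servo_tool", "kwargs": {
  "moves": [
    [0,0,-0.02,-0.07],
    [0,0,-0.03,-0.12],
    [0,0,-0.04,-0.16],
    [0,0,-0.05,-0.2]
  ]
}}

```text
time: 14.13
ee_pos: [0.4603, 0.0355, 0.1159]
tcp_rot: [179.8, 0.0, 158.3]
wrist_force: [-1.9, 7.1, -0.6]
opening: 0.0096
grasp_force: 27.5
```

```bash
cat > t.py <<'E'
from h import *
o=get_obs();print(o['time'].__round__(2),np.round(o['ee_pos'],4),'yaw',round(o['tcp_rot'][2],2),'tz',np.round(o['torque'],3),'F',np.round(o['wrist_force'],1),'j6',round(o['joint_efforts'][5],2),'op',round(o['opening'],4),round(o['grasp_force'],1),'qd6',round(o['qd'][5],2))
E
python3 t.py
```

```text
14.13 [0.4603 0.0355 0.1159] yaw 158.27 tz [1.412 0.424 0.148] F [-1.9  7.1 -0.6] j6 -0.6 op 0.0096 27.5 qd6 27.24
```

{"fn": "servo_tool", "kwargs": {
  "moves": [
    [0,0,-0.01,-0.035],
    [0,0,-0.02,-0.07],
    [0,0,-0.03,-0.1]
  ]
}}

```text
time: 14.38
ee_pos: [0.4604, 0.0357, 0.1156]
tcp_rot: [179.8, -0.0, 152.6]
wrist_force: [-1.6, 6.8, -0.4]
opening: 0.0094
grasp_force: 27.5
```

```bash
python3 t.py
```

```text
14.38 [0.4604 0.0357 0.1156] yaw 152.56 tz [1.588 0.369 0.139] F [-1.6  6.8 -0.4] j6 -0.35 op 0.0094 27.5 qd6 20.01
```

{"fn": "servo_tool", "kwargs": {
  "moves": [
    [0,0,-0.01,-0.04],
    [0,0,-0.02,-0.08],
    [0,0,-0.03,-0.12]
  ]
}}

```text
time: 14.63
ee_pos: [0.4605, 0.0359, 0.1154]
tcp_rot: [179.8, -0.0, 145.7]
wrist_force: [-0.2, 8.8, 0.1]
opening: 0.0093
grasp_force: 27.4
```

```bash
python3 t.py
```

```text
14.63 [0.4605 0.0359 0.1154] yaw 145.69 tz [1.847 0.219 0.138] F [-0.2  8.8  0.1] j6 -0.64 op 0.0093 27.4 qd6 27.27
```

{"fn": "servo_tool", "kwargs": {
  "moves": [
    [0,0.03,-0.01,-0.04],
    [0,0.05,-0.02,-0.08],
    [0,0.05,-0.03,-0.12]
  ]
}}

```text
time: 14.88
ee_pos: [0.4607, 0.0362, 0.1151]
tcp_rot: [179.8, -0.0, 138.8]
wrist_force: [-0.7, 7.7, -0.2]
opening: 0.0099
grasp_force: 27.4
```

```bash
python3 t.py
```

```text
14.88 [0.4607 0.0362 0.1151] yaw 138.8 tz [1.532 0.09  0.212] F [-0.7  7.7 -0.2] j6 -0.62 op 0.0099 27.4 qd6 27.36
```

{"fn": "servo_tool", "kwargs": {
  "moves": [
    [0,0,-0.01,-0.03],
    [0,0,-0.02,-0.06]
  ]
}}

```text
time: 15.05
ee_pos: [0.4608, 0.0363, 0.1149]
tcp_rot: [179.8, -0.0, 135.4]
wrist_force: [-0.1, 8.3, -0.3]
opening: 0.0095
grasp_force: 27.4
```

```bash
python3 t.py
```

```text
15.05 [0.4608 0.0363 0.1149] yaw 135.39 tz [ 1.642 -0.017  0.166] F [-0.1  8.3 -0.3] j6 -0.39 op 0.0095 27.4 qd6 20.35
```

{"fn": "servo_tool", "kwargs": {
  "moves": [
    [0,0,0,0],
    [0,0,0,0],
    [0,0,3,0.05],
    [0,0,6.2,0.17],
    [3,-2,6.2,0.29],
    [6,-4,6.2,0.41],
    [9,-6,6.2,0.53],
    [12,-8,6.2,0.65],
    [15,-10,6.2,0.77],
    [17.2,-11.2,6.2,0.89],
    [17.2,-11.2,6.2,1.01],
    [17.2,-11.2,6.2,1.13],
    [17.2,-11.2,6.2,1.25],
    [17.2,-11.2,6.2,1.37],
    [17.2,-11.2,6.2,1.49],
    [17.2,-11.2,6.2,1.6],
    [17.2,-11.2,6.2,1.634],
    [17.2,-11.2,6.2,1.634]
  ],
  "claw": 0.72
}}

```text
time: 16.55
ee_pos: [0.6322, -0.0773, 0.1761]
tcp_rot: [-180.0, 0.0, -130.8]
wrist_force: [0.3, -0.3, 0.3]
opening: 0.0242
grasp_force: 0.0
```

```bash
python3 t.py
```

```text
16.55 [ 0.6322 -0.0773  0.1761] yaw -130.84 tz [-0.031 -0.034 -0.023] F [ 0.3 -0.3  0.3] j6 -0.94 op 0.0242 0.0 qd6 4.84
```

{"fn": "servo_tool", "kwargs": {
  "moves": [
    [0.04,0.02,-2.5,0],
    [0.04,0.02,-5,0],
    [0.04,0.02,-5.9,0],
    [0.04,0.02,-5.9,0]
  ]
}}

```text
time: 16.88
ee_pos: [0.6312, -0.0769, 0.1141]
tcp_rot: [179.8, -0.1, -131.0]
wrist_force: [-0.3, -0.5, 0.2]
opening: 0.0241
grasp_force: 0.0
```

{"fn": "servo_tool", "kwargs": {
  "moves": [
    [0,0,0,0],
    [0,0,0,0],
    [0,0,0,0]
  ],
  "claw": 1
}}

```text
time: 17.13
ee_pos: [0.6327, -0.0771, 0.1176]
tcp_rot: [-179.9, 0.0, -131.0]
wrist_force: [-0.5, -1.1, -2.4]
opening: 0.0093
grasp_force: 27.3
```

```bash
python3 t.py
```

```text
17.13 [ 0.6327 -0.0771  0.1176] yaw -130.96 tz [-0.22   0.129 -0.066] F [-0.5 -1.1 -2.4] j6 -0.05 op 0.0093 27.3 qd6 -0.08
```

{"fn": "servo_tool", "kwargs": {
  "moves": [
    [0,0,-0.02,-0.08],
    [0,0,-0.05,-0.19],
    [0,0,-0.08,-0.3],
    [0,0,-0.11,-0.4],
    [0,0,-0.12,-0.46],
    [0,0,-0.13,-0.51]
  ]
}}

```text
time: 17.63
ee_pos: [0.6325, -0.0767, 0.1164]
tcp_rot: [180.0, 0.0, -160.3]
wrist_force: [-2.3, 1.1, -1.2]
opening: 0.0098
grasp_force: 27.5
```

```bash
python3 t.py
```

```text
17.63 [ 0.6325 -0.0767  0.1164] yaw -160.35 tz [0.268 0.386 0.166] F [-2.3  1.1 -1.2] j6 -0.5 op 0.0098 27.5 qd6 32.83
```

{"fn": "servo_tool", "kwargs": {
  "moves": [
    [0,0,-0.01,-0.04],
    [0,0,-0.02,-0.08],
    [0,0,-0.03,-0.12]
  ]
}}

```text
time: 17.88
ee_pos: [0.6324, -0.0765, 0.1161]
tcp_rot: [180.0, 0.0, -167.1]
wrist_force: [-0.9, 1.5, -0.5]
opening: 0.0097
grasp_force: 27.6
```

```bash
python3 t.py
```

```text
17.88 [ 0.6324 -0.0765  0.1161] yaw -167.13 tz [0.4   0.51  0.196] F [-0.9  1.5 -0.5] j6 -0.62 op 0.0097 27.6 qd6 27.33
```

{"fn": "servo_tool", "kwargs": {
  "moves": [
    [0,0,-0.01,-0.04],
    [0,0,-0.02,-0.08],
    [0,0,-0.03,-0.12]
  ]
}}

```text
time: 18.13
ee_pos: [0.6324, -0.0764, 0.1159]
tcp_rot: [180.0, 0.0, -174.0]
wrist_force: [-2.6, 2.6, -0.8]
opening: 0.0097
grasp_force: 27.6
```

```bash
python3 t.py
```

```text
18.13 [ 0.6324 -0.0764  0.1159] yaw -174.0 tz [0.497 0.508 0.21 ] F [-2.6  2.6 -0.8] j6 -0.61 op 0.0097 27.6 qd6 27.33
```

{"fn": "servo_tool", "kwargs": {
  "moves": [
    [0,0,-0.01,-0.04],
    [0,0,-0.02,-0.08],
    [0,0,-0.03,-0.12]
  ]
}}

```text
time: 18.38
ee_pos: [0.6324, -0.0763, 0.1156]
tcp_rot: [179.9, 0.0, 179.1]
wrist_force: [-2.0, 2.6, -1.2]
opening: 0.0095
grasp_force: 27.7
```

```bash
python3 t.py
```

```text
18.38 [ 0.6324 -0.0763  0.1156] yaw 179.13 tz [0.604 0.518 0.194] F [-2.   2.6 -1.2] j6 -0.6 op 0.0095 27.7 qd6 27.29
```

{"fn": "servo_tool", "kwargs": {
  "moves": [
    [0,0,-0.01,-0.04],
    [0,0,-0.02,-0.07],
    [0,0,-0.02,-0.07]
  ]
}}

```text
time: 18.63
ee_pos: [0.6325, -0.0762, 0.1153]
tcp_rot: [179.9, 0.0, 175.1]
wrist_force: [-2.6, 3.4, 1.1]
opening: 0.0093
grasp_force: 27.9
```

{"fn": "servo_tool", "kwargs": {
  "moves": [
    [0,0,0,0],
    [0,0,0,0],
    [0,0,3,0.05],
    [-1,0,6.2,0.17],
    [-4,-1,6.2,0.29],
    [-7,-2,6.2,0.41],
    [-10,-2.5,6.2,0.53],
    [-13,-2.95,6.2,0.65],
    [-14,-2.95,6.2,0.77],
    [-14,-2.95,6.2,0.89],
    [-14,-2.95,6.2,1.01],
    [-14,-2.95,6.2,1.13],
    [-14,-2.95,6.2,1.25],
    [-14,-2.95,6.2,1.37],
    [-14,-2.95,6.2,1.384],
    [-14,-2.95,6.2,1.384]
  ],
  "claw": 0.72,
  "force": 20
}}

```text
time: 19.97
ee_pos: [0.4926, -0.1066, 0.1766]
tcp_rot: [-179.9, -0.0, -105.6]
wrist_force: [0.3, 0.6, 0.3]
opening: 0.0241
grasp_force: 0.0
```

```bash
python3 t.py
```

```text
19.97 [ 0.4926 -0.1066  0.1766] yaw -105.63 tz [ 0.018  0.016 -0.019] F [0.3 0.6 0.3] j6 -0.87 op 0.0241 0.0 qd6 3.14
```

{"fn": "servo_tool", "kwargs": {
  "moves": [
    [0,0.06,-2.5,-0.002],
    [0,0.06,-5,-0.002],
    [0,0.06,-5.95,-0.002],
    [0,0.06,-5.95,-0.002]
  ]
}}

```text
time: 20.3
ee_pos: [0.4912, -0.1056, 0.1145]
tcp_rot: [179.8, -0.0, -105.8]
wrist_force: [-0.2, -0.6, 0.2]
opening: 0.0238
grasp_force: 0.0
```

{"fn": "servo_tool", "kwargs": {
  "moves": [
    [0,0,0,0],
    [0,0,0,0],
    [0,0,0,0]
  ],
  "claw": 1
}}

```text
time: 20.55
ee_pos: [0.4926, -0.1058, 0.1177]
tcp_rot: [-180.0, -0.0, -105.7]
wrist_force: [-2.1, 0.5, -2.0]
opening: 0.0094
grasp_force: 24.8
```

```bash
python3 t.py
```

```text
20.55 [ 0.4926 -0.1058  0.1177] yaw -105.66 tz [ 0.111  0.314 -0.065] F [-2.1  0.5 -2. ] j6 -0.06 op 0.0094 24.8 qd6 -0.21
```

{"fn": "servo_tool", "kwargs": {
  "moves": [
    [0,0,-0.02,-0.08],
    [0,0,-0.05,-0.19],
    [0,0,-0.08,-0.3],
    [0,0,-0.11,-0.4],
    [0,0,-0.12,-0.46],
    [0,0,-0.13,-0.51]
  ]
}}

```text
time: 21.05
ee_pos: [0.4928, -0.1059, 0.1164]
tcp_rot: [-179.9, 0.0, -135.1]
wrist_force: [-1.3, -0.0, -1.8]
opening: 0.01
grasp_force: 24.7
```

```bash
python3 t.py
```

```text
21.05 [ 0.4928 -0.1059  0.1164] yaw -135.05 tz [-0.067  0.14   0.119] F [-1.3 -0.  -1.8] j6 -0.57 op 0.01 24.7 qd6 32.81
```

{"fn": "servo_tool", "kwargs": {
  "moves": [
    [0,0,-0.01,-0.05],
    [0,0,-0.02,-0.1],
    [0,0,-0.03,-0.15]
  ]
}}

```text
time: 21.3
ee_pos: [0.4928, -0.106, 0.116]
tcp_rot: [-179.9, 0.0, -143.6]
wrist_force: [0.4, -1.0, -2.9]
opening: 0.01
grasp_force: 24.7
```

```bash
python3 t.py
```

```text
21.3 [ 0.4928 -0.106   0.116 ] yaw -143.6 tz [-0.2    0.067  0.098] F [ 0.4 -1.  -2.9] j6 -0.89 op 0.01 24.7 qd6 34.18
```

{"fn": "servo_tool", "kwargs": {
  "moves": [
    [0,0,-0.01,-0.05],
    [0,0,-0.02,-0.1],
    [0,0,-0.03,-0.15]
  ]
}}

```text
time: 21.55
ee_pos: [0.4928, -0.106, 0.1157]
tcp_rot: [-179.9, 0.0, -152.2]
wrist_force: [-0.1, -1.2, -3.5]
opening: 0.0094
grasp_force: 24.6
```

```bash
python3 t.py
```

```text
21.55 [ 0.4928 -0.106   0.1157] yaw -152.19 tz [-0.216  0.063  0.14 ] F [-0.1 -1.2 -3.5] j6 -0.87 op 0.0094 24.6 qd6 34.11
```

{"fn": "servo_tool", "kwargs": {
  "moves": [
    [0,0,-0.01,-0.05],
    [0,0,-0.02,-0.1],
    [0,0,-0.03,-0.15]
  ]
}}

```text
time: 21.8
ee_pos: [0.4929, -0.1061, 0.1153]
tcp_rot: [-179.9, 0.0, -160.8]
wrist_force: [0.0, -2.2, -3.5]
opening: 0.0097
grasp_force: 24.6
```

```bash
python3 t.py
```

```text
21.8 [ 0.4929 -0.1061  0.1153] yaw -160.79 tz [-0.338  0.021  0.115] F [ 0.  -2.2 -3.5] j6 -0.85 op 0.0097 24.6 qd6 34.08
```

{"fn": "servo_tool", "kwargs": {
  "moves": [
    [0,0,0,0],
    [0,0,0,0],
    [0,0,3,-0.05],
    [0,0,6.2,-0.17],
    [2,3,6.2,-0.29],
    [4,6,6.2,-0.41],
    [6,9,6.2,-0.53],
    [8,12,6.2,-0.65],
    [10,15,6.2,-0.77],
    [10.9,17.2,6.2,-0.89],
    [10.9,17.2,6.2,-1.01],
    [10.9,17.2,6.2,-1.13],
    [10.9,17.2,6.2,-1.25],
    [10.9,17.2,6.2,-1.37],
    [10.9,17.2,6.2,-1.41],
    [10.9,17.2,6.2,-1.41]
  ],
  "claw": 0.72
}}

```text
time: 23.13
ee_pos: [0.6017, 0.0664, 0.1771]
tcp_rot: [179.9, 0.0, 118.6]
wrist_force: [0.6, 1.1, -0.3]
opening: 0.0242
grasp_force: 0.0
```

```bash
python3 t.py
```

```text
23.13 [0.6017 0.0664 0.1771] yaw 118.57 tz [-0.021 -0.068 -0.007] F [ 0.6  1.1 -0.3] j6 1.07 op 0.0242 0.0 qd6 -5.11
```

{"fn": "servo_tool", "kwargs": {
  "moves": [
    [0.02,0.02,-2.5,0],
    [0.02,0.02,-5,0],
    [0.02,0.02,-6,0],
    [0.02,0.02,-6,0]
  ]
}}

```text
time: 23.47
ee_pos: [0.6003, 0.0663, 0.1141]
tcp_rot: [-179.8, -0.1, 118.7]
wrist_force: [-0.8, -0.2, -0.3]
opening: 0.0237
grasp_force: 0.0
```

{"fn": "servo_tool", "kwargs": {
  "moves": [
    [0,0,0,0],
    [0,0,0,0],
    [0,0,0,0]
  ],
  "claw": 1
}}

```text
time: 23.72
ee_pos: [0.6023, 0.0668, 0.1175]
tcp_rot: [179.9, 0.0, 118.6]
wrist_force: [2.6, 2.5, -5.0]
opening: 0.0096
grasp_force: 25.1
```

{"fn": "servo_tool", "kwargs": {
  "moves": [
    [0,0,-0.02,-0.08],
    [0,0,-0.05,-0.19],
    [0,0,-0.08,-0.3],
    [0,0,-0.1,-0.41],
    [0,0,-0.13,-0.52],
    [0,0,-0.15,-0.6],
    [0,0,-0.16,-0.65]
  ]
}}

```text
time: 24.3
ee_pos: [0.6036, 0.067, 0.116]
tcp_rot: [179.8, -0.1, 81.1]
wrist_force: [10.5, 3.5, -7.8]
opening: 0.0097
grasp_force: 24.7
```

```bash
python3 t.py
```

```text
24.3 [0.6036 0.067  0.116 ] yaw 81.14 tz [ 0.67  -2.015  0.209] F [10.5  3.5 -7.8] j6 -0.18 op 0.0097 24.7 qd6 31.2
```

{"fn": "servo_tool", "kwargs": {
  "moves": [
    [0.05,0.02,-0.01,-0.05],
    [0.1,0.03,-0.02,-0.1],
    [0.1,0.03,-0.03,-0.14]
  ]
}}

```text
time: 24.55
ee_pos: [0.604, 0.067, 0.1157]
tcp_rot: [179.8, -0.1, 73.2]
wrist_force: [7.0, 2.4, -6.5]
opening: 0.0095
grasp_force: 24.9
```

```bash
python3 t.py
```

```text
24.55 [0.604  0.067  0.1157] yaw 73.22 tz [ 0.364 -1.317  0.216] F [ 7.   2.4 -6.5] j6 -0.45 op 0.0095 24.9 qd6 26.46
```

{"fn": "servo_tool", "kwargs": {
  "moves": [
    [0.02,0,-0.01,-0.05],
    [0.04,0,-0.02,-0.1],
    [0.04,0,-0.03,-0.14]
  ]
}}

```text
time: 24.8
ee_pos: [0.6043, 0.0669, 0.1153]
tcp_rot: [179.9, -0.1, 65.2]
wrist_force: [7.0, 1.1, -7.5]
opening: 0.0094
grasp_force: 25.0
```

```bash
python3 t.py
```

```text
24.8 [0.6043 0.0669 0.1153] yaw 65.19 tz [ 0.29  -1.228  0.135] F [ 7.   1.1 -7.5] j6 -0.43 op 0.0094 25.0 qd6 26.41
```

{"fn": "servo_tool", "kwargs": {
  "moves": [
    [0.02,-0.02,-0.01,-0.05],
    [0.05,-0.02,-0.02,-0.1],
    [0.05,-0.02,-0.03,-0.14]
  ]
}}

```text
time: 25.05
ee_pos: [0.6047, 0.0668, 0.115]
tcp_rot: [179.9, -0.1, 57.2]
wrist_force: [6.2, 1.2, -6.5]
opening: 0.0093
grasp_force: 25.0
```

```bash
python3 t.py
```

```text
25.05 [0.6047 0.0668 0.115 ] yaw 57.18 tz [ 0.283 -1.078  0.161] F [ 6.2  1.2 -6.5] j6 -0.41 op 0.0093 25.0 qd6 26.46
```

{"fn": "servo_tool", "kwargs": {
  "moves": [
    [0.02,-0.02,-0.01,-0.05],
    [0.05,-0.02,-0.02,-0.1],
    [0.05,-0.02,-0.03,-0.14]
  ]
}}

```text
time: 25.3
ee_pos: [0.605, 0.0666, 0.1147]
tcp_rot: [179.9, -0.1, 49.2]
wrist_force: [4.6, 0.2, -6.5]
opening: 0.0095
grasp_force: 25.1
```

```bash
python3 t.py
```

```text
25.3 [0.605  0.0666 0.1147] yaw 49.16 tz [ 0.312 -0.829  0.282] F [ 4.6  0.2 -6.5] j6 -0.41 op 0.0095 25.1 qd6 26.41
```

{"fn": "servo_tool", "kwargs": {
  "moves": [
    [0.02,-0.01,-0.01,-0.03],
    [0.02,-0.01,-0.02,-0.06]
  ]
}}

```text
time: 25.47
ee_pos: [0.6051, 0.0665, 0.1146]
tcp_rot: [179.9, -0.1, 45.8]
wrist_force: [5.0, 2.1, -4.7]
opening: 0.0095
grasp_force: 25.2
```

```bash
python3 t.py
```

```text
25.47 [0.6051 0.0665 0.1146] yaw 45.78 tz [ 0.353 -0.704  0.215] F [ 5.   2.1 -4.7] j6 -0.34 op 0.0095 25.2 qd6 20.4
```

{"fn": "servo_tool", "kwargs": {
  "moves": [
    [0,0,0,0],
    [0,0,0,0],
    [0,0,3,0.05],
    [-1,0,6.2,0.17],
    [-4,-1,6.2,0.29],
    [-7,-1.5,6.2,0.41],
    [-10,-2,6.2,0.53],
    [-13,-3,6.2,0.65],
    [-14.4,-3.05,6.2,0.77],
    [-14.4,-3.05,6.2,0.89],
    [-14.4,-3.05,6.2,1.01],
    [-14.4,-3.05,6.2,1.13],
    [-14.4,-3.05,6.2,1.25],
    [-14.4,-3.05,6.2,1.37],
    [-14.4,-3.05,6.2,1.49],
    [-14.4,-3.05,6.2,1.564],
    [-14.4,-3.05,6.2,1.564],
    [-14.4,-3.05,3.2,1.564],
    [-14.4,-3.05,0.1,1.564],
    [-14.4,-3.05,0.1,1.564]
  ],
  "claw": 0.72
}}

```text
time: 27.13
ee_pos: [0.4578, 0.0355, 0.1099]
tcp_rot: [-179.7, -0.2, 135.3]
wrist_force: [-1.7, 0.0, -0.9]
opening: 0.0239
grasp_force: 0.0
```

{"fn": "servo_tool", "kwargs": {
  "moves": [
    [0,0,0,0],
    [0,0,0,0],
    [0,0,0,0],
    [0,0,0,0]
  ],
  "claw": 1
}}

```text
time: 27.47
ee_pos: [0.4605, 0.0365, 0.1151]
tcp_rot: [179.9, -0.1, 135.4]
wrist_force: [3.8, 5.3, -15.8]
opening: 0.0097
grasp_force: 24.4
```

```bash
python3 t.py
```

```text
27.47 [0.4605 0.0365 0.1151] yaw 135.42 tz [ 1.007 -0.686  0.01 ] F [  3.8   5.3 -15.8] j6 0.01 op 0.0097 24.4 qd6 -0.06
```

{"fn": "servo_tool", "kwargs": {
  "moves": [
    [0,0,-0.02,-0.06],
    [0,0,-0.03,-0.12],
    [0,0,-0.04,-0.17],
    [0,0,-0.05,-0.22]
  ]
}}

```text
time: 27.8
ee_pos: [0.4609, 0.0369, 0.1146]
tcp_rot: [179.9, -0.1, 122.7]
wrist_force: [6.1, 8.0, -17.1]
opening: 0.0096
grasp_force: 24.2
```

```bash
python3 t.py
```

```text
27.8 [0.4609 0.0369 0.1146] yaw 122.69 tz [ 1.415 -1.213  0.124] F [  6.1   8.  -17.1] j6 -0.8 op 0.0096 24.2 qd6 33.99
```

{"fn": "servo_tool", "kwargs": {
  "moves": [
    [0.05,0.08,-0.1,-0.05],
    [0.08,0.1,-0.2,-0.1],
    [0.08,0.1,-0.23,-0.14]
  ]
}}

```text
time: 28.05
ee_pos: [0.4614, 0.0372, 0.114]
tcp_rot: [179.9, -0.0, 114.6]
wrist_force: [-2.4, 2.5, -1.1]
opening: 0.0096
grasp_force: 26.6
```

```bash
python3 t.py
```

```text
28.05 [0.4614 0.0372 0.114 ] yaw 114.64 tz [0.44 0.51 0.11] F [-2.4  2.5 -1.1] j6 -0.51 op 0.0096 26.6 qd6 26.42
```

{"fn": "servo_tool", "kwargs": {
  "moves": [
    [0,0.02,-0.01,-0.05],
    [0,0.03,-0.02,-0.1],
    [0,0.03,-0.03,-0.15]
  ]
}}

```text
time: 28.3
ee_pos: [0.4617, 0.0373, 0.1137]
tcp_rot: [179.9, -0.0, 106.0]
wrist_force: [1.0, 2.2, -3.2]
opening: 0.0097
grasp_force: 26.2
```

```bash
python3 t.py
```

```text
28.3 [0.4617 0.0373 0.1137] yaw 106.04 tz [ 0.348 -0.027  0.147] F [ 1.   2.2 -3.2] j6 -0.86 op 0.0097 26.2 qd6 34.06
```

{"fn": "servo_tool", "kwargs": {
  "moves": [
    [0,0,0,0],
    [0,0,0,0],
    [0,0,3,0.05],
    [0,0,6.2,0.17],
    [3,-2,6.2,0.29],
    [6,-4,6.2,0.41],
    [9,-6,6.2,0.53],
    [12,-8,6.2,0.65],
    [15,-10,6.2,0.77],
    [17.1,-11.35,6.2,0.89],
    [17.1,-11.35,6.2,1.01],
    [17.1,-11.35,6.2,1.13],
    [17.1,-11.35,6.2,1.206],
    [17.1,-11.35,6.2,1.206],
    [17.1,-11.35,3.2,1.206],
    [17.1,-11.35,1.0,1.206],
    [17.1,-11.35,0.2,1.206],
    [17.1,-11.35,0.2,1.206],
    [17.1,-11.35,0.2,1.206]
  ],
  "claw": 0.72
}}

```text
time: 29.88
ee_pos: [0.6321, -0.0764, 0.1144]
tcp_rot: [-180.0, 0.0, 175.3]
wrist_force: [0.5, 0.9, 0.3]
opening: 0.0235
grasp_force: 0.0
```

{"fn": "servo_tool", "kwargs": {
  "moves": [
    [0,0,0,0],
    [0,0,0,0],
    [0,0,0,0]
  ],
  "claw": 1
}}

```text
time: 30.13
ee_pos: [0.6328, -0.0763, 0.1154]
tcp_rot: [180.0, 0.2, 175.3]
wrist_force: [-0.6, 2.1, 7.4]
opening: 0.0098
grasp_force: 25.1
```

```bash
python3 t.py
```

```text
30.13 [ 0.6328 -0.0763  0.1154] yaw 175.31 tz [ 0.349  0.184 -0.114] F [-0.6  2.1  7.4] j6 -0.08 op 0.0098 25.1 qd6 -0.07
```

{"fn": "servo_tool", "kwargs": {
  "moves": [
    [0,0,-0.02,-0.06],
    [0,0,-0.04,-0.15],
    [0,0,-0.06,-0.23],
    [0,0,-0.07,-0.28]
  ]
}}

```text
time: 30.47
ee_pos: [0.6328, -0.0761, 0.1149]
tcp_rot: [179.9, 0.2, 159.0]
wrist_force: [0.9, 3.4, 7.4]
opening: 0.0093
grasp_force: 25.3
```

```bash
python3 t.py
```

```text
30.47 [ 0.6328 -0.0761  0.1149] yaw 159.05 tz [0.52  0.162 0.144] F [0.9 3.4 7.4] j6 -0.3 op 0.0093 25.3 qd6 31.52
```

{"fn": "servo_tool", "kwargs": {
  "moves": [
    [0,0,-0.01,-0.05],
    [0,0,-0.02,-0.1],
    [0,0,-0.03,-0.15]
  ]
}}

```text
time: 30.72
ee_pos: [0.6329, -0.076, 0.1145]
tcp_rot: [179.9, 0.1, 150.6]
wrist_force: [-0.8, 2.4, 7.9]
opening: 0.0096
grasp_force: 25.2
```

```bash
python3 t.py
```

```text
30.72 [ 0.6329 -0.076   0.1145] yaw 150.57 tz [0.667 0.139 0.168] F [-0.8  2.4  7.9] j6 -0.82 op 0.0096 25.2 qd6 34.09
```

{"fn": "servo_tool", "kwargs": {
  "moves": [
    [0,0,-0.01,-0.05],
    [0,0,-0.02,-0.09],
    [0,0,-0.03,-0.13]
  ]
}}

```text
time: 30.97
ee_pos: [0.6329, -0.0759, 0.1142]
tcp_rot: [179.9, 0.1, 143.1]
wrist_force: [-0.0, 3.1, 7.4]
opening: 0.0099
grasp_force: 25.3
```

```bash
python3 t.py
```

```text
30.97 [ 0.6329 -0.0759  0.1142] yaw 143.15 tz [0.623 0.138 0.182] F [-0.   3.1  7.4] j6 -0.57 op 0.0099 25.3 qd6 27.12
```

{"fn": "servo_tool", "kwargs": {
  "moves": [
    [0,0,0,0],
    [0,0,0,0],
    [0,0,3,0.05],
    [-1,0,6.2,0.17],
    [-4,-1,6.2,0.29],
    [-7,-2,6.2,0.41],
    [-10,-2.5,6.2,0.53],
    [-13,-3,6.2,0.65],
    [-14,-3.05,6.2,0.77],
    [-14,-3.05,6.2,0.89],
    [-14,-3.05,6.2,0.978],
    [-14,-3.05,6.2,0.978],
    [-14,-3.05,3.2,0.978],
    [-14,-3.05,1.0,0.978],
    [-14,-3.05,0.3,0.978],
    [-14,-3.05,0.3,0.978],
    [-14,-3.05,0.3,0.978]
  ],
  "claw": 0.72
}}

```text
time: 32.38
ee_pos: [0.4921, -0.107, 0.1157]
tcp_rot: [-180.0, -0.0, -160.8]
wrist_force: [0.3, 0.8, 0.4]
opening: 0.0241
grasp_force: 0.0
```

{"fn": "servo_tool", "kwargs": {
  "moves": [
    [0,0,0,0],
    [0,0,0,0],
    [0,0,0,0]
  ],
  "claw": 1
}}

```text
time: 32.63
ee_pos: [0.4925, -0.1065, 0.1166]
tcp_rot: [180.0, 0.1, -160.7]
wrist_force: [-1.2, 4.9, 3.9]
opening: 0.0098
grasp_force: 24.3
```

```bash
python3 t.py
```

```text
32.63 [ 0.4925 -0.1065  0.1166] yaw -160.74 tz [ 0.943  0.419 -0.07 ] F [-1.2  4.9  3.9] j6 -0.08 op 0.0098 24.3 qd6 0.01
```

{"fn": "servo_tool", "kwargs": {
  "moves": [
    [0,0,-0.02,-0.06],
    [0,0,-0.04,-0.13],
    [0,0,-0.05,-0.19],
    [0,0,-0.06,-0.24]
  ]
}}

```text
time: 32.97
ee_pos: [0.4925, -0.1065, 0.1161]
tcp_rot: [180.0, 0.1, -174.7]
wrist_force: [-2.9, 4.9, 4.5]
opening: 0.0096
grasp_force: 24.3
```

```bash
python3 t.py
```

```text
32.97 [ 0.4925 -0.1065  0.1161] yaw -174.65 tz [0.909 0.518 0.092] F [-2.9  4.9  4.5] j6 -0.68 op 0.0096 24.3 qd6 33.23
```

{"fn": "servo_tool", "kwargs": {
  "moves": [
    [0,0.02,-0.01,-0.05],
    [0,0.03,-0.02,-0.1],
    [0,0.03,-0.03,-0.15]
  ]
}}

```text
time: 33.22
ee_pos: [0.4924, -0.1065, 0.1158]
tcp_rot: [180.0, 0.1, 176.8]
wrist_force: [-2.8, 3.7, 4.5]
opening: 0.0098
grasp_force: 24.3
```

```bash
python3 t.py
```

```text
33.22 [ 0.4924 -0.1065  0.1158] yaw 176.79 tz [0.529 0.653 0.127] F [-2.8  3.7  4.5] j6 -0.84 op 0.0098 24.3 qd6 34.07
```

{"fn": "servo_tool", "kwargs": {
  "moves": [
    [0,0,-0.01,-0.05],
    [0,0,-0.02,-0.09],
    [0,0,-0.03,-0.13]
  ]
}}

```text
time: 33.47
ee_pos: [0.4924, -0.1064, 0.1155]
tcp_rot: [180.0, 0.1, 169.4]
wrist_force: [-2.8, 4.3, 5.1]
opening: 0.0096
grasp_force: 24.4
```

```bash
python3 t.py
```

```text
33.47 [ 0.4924 -0.1064  0.1155] yaw 169.37 tz [0.605 0.626 0.208] F [-2.8  4.3  5.1] j6 -0.57 op 0.0096 24.4 qd6 27.22
```

{"fn": "servo_tool", "kwargs": {
  "moves": [
    [0,0,-0.01,-0.03],
    [0,0,-0.02,-0.06],
    [0,0,-0.02,-0.09]
  ]
}}

```text
time: 33.72
ee_pos: [0.4924, -0.1064, 0.1154]
tcp_rot: [180.0, 0.1, 164.2]
wrist_force: [-2.9, 3.5, 5.5]
opening: 0.0096
grasp_force: 24.5
```

```bash
python3 t.py
```

```text
33.72 [ 0.4924 -0.1064  0.1154] yaw 164.24 tz [0.609 0.609 0.265] F [-2.9  3.5  5.5] j6 -0.37 op 0.0096 24.5 qd6 20.48
```

{"fn": "servo_tool", "kwargs": {
  "moves": [
    [0,0,-0.01,-0.025],
    [0,0,-0.01,-0.05]
  ]
}}

```text
time: 33.88
ee_pos: [0.4924, -0.1064, 0.1153]
tcp_rot: [180.0, 0.1, 161.4]
wrist_force: [-3.6, 3.2, 5.3]
opening: 0.0098
grasp_force: 24.5
```

```bash
python3 t.py
```

```text
33.88 [ 0.4924 -0.1064  0.1153] yaw 161.39 tz [0.556 0.678 0.255] F [-3.6  3.2  5.3] j6 -0.23 op 0.0098 24.5 qd6 17.02
```

{"fn": "servo_tool", "kwargs": {
  "moves": [
    [0,0,0,0],
    [0,0,0,0],
    [0,0,3,0.05],
    [0,0,6.2,0.17],
    [2,3,6.2,0.29],
    [4,6,6.2,0.41],
    [6,9,6.2,0.53],
    [8,12,6.2,0.65],
    [10,15,6.2,0.77],
    [11.25,17.3,6.2,0.89],
    [11.25,17.3,6.2,1.01],
    [11.25,17.3,6.2,1.124],
    [11.25,17.3,6.2,1.124],
    [11.25,17.3,3.2,1.124],
    [11.25,17.3,1.0,1.124],
    [11.25,17.3,0.1,1.124],
    [11.25,17.3,0.1,1.124],
    [11.25,17.3,0.1,1.124]
  ],
  "claw": 0.72
}}

```text
time: 35.38
ee_pos: [0.6045, 0.0661, 0.1152]
tcp_rot: [-180.0, -0.0, -134.3]
wrist_force: [-0.1, 0.4, -0.1]
opening: 0.0239
grasp_force: 0.0
```

{"fn": "servo_tool", "kwargs": {
  "moves": [
    [0,0,0,0],
    [0,0,0,0],
    [0,0,0,0]
  ],
  "claw": 1
}}

```text
time: 35.63
ee_pos: [0.6052, 0.0664, 0.1164]
tcp_rot: [-179.9, 0.1, -134.2]
wrist_force: [-1.3, 0.6, 5.9]
opening: 0.0098
grasp_force: 25.2
```

```bash
python3 t.py
```

```text
35.63 [0.6052 0.0664 0.1164] yaw -134.17 tz [-0.042  0.389  0.034] F [-1.3  0.6  5.9] j6 0.07 op 0.0098 25.2 qd6 -0.04
```

{"fn": "servo_tool", "kwargs": {
  "moves": [
    [0,0,-0.01,-0.03],
    [0,0,-0.02,-0.07],
    [0,0,-0.03,-0.11]
  ]
}}

```text
time: 35.88
ee_pos: [0.6053, 0.0662, 0.1161]
tcp_rot: [-179.9, 0.1, -140.6]
wrist_force: [-0.6, 0.1, 6.3]
opening: 0.0095
grasp_force: 25.3
```

```bash
python3 t.py
```

```text
35.88 [0.6053 0.0662 0.1161] yaw -140.57 tz [-0.204  0.116  0.221] F [-0.6  0.1  6.3] j6 -0.65 op 0.0095 25.3 qd6 27.48
```

{"fn": "servo_tool", "kwargs": {
  "moves": [
    [0,0,-0.01,-0.04],
    [0,0,-0.02,-0.08],
    [0,0,-0.03,-0.11]
  ]
}}

```text
time: 36.13
ee_pos: [0.6054, 0.066, 0.1159]
tcp_rot: [-179.9, 0.1, -146.9]
wrist_force: [0.4, -2.4, 7.0]
opening: 0.0094
grasp_force: 25.5
```

```bash
python3 t.py
```

```text
36.13 [0.6054 0.066  0.1159] yaw -146.89 tz [-0.531  0.049  0.183] F [ 0.4 -2.4  7. ] j6 -0.2 op 0.0094 25.5 qd6 19.53
```

{"fn": "servo_tool", "kwargs": {
  "moves": [
    [0,0,-0.01,-0.03],
    [0,0,-0.02,-0.07],
    [0,0,-0.03,-0.1]
  ]
}}

```text
time: 36.38
ee_pos: [0.6056, 0.0659, 0.1158]
tcp_rot: [-179.9, 0.2, -152.6]
wrist_force: [0.4, -3.5, 8.3]
opening: 0.0095
grasp_force: 25.9
```

```bash
python3 t.py
```

```text
36.38 [0.6056 0.0659 0.1158] yaw -152.62 tz [-0.707  0.06   0.267] F [ 0.4 -3.5  8.3] j6 -0.15 op 0.0095 25.9 qd6 19.67
```

{"fn": "servo_tool", "kwargs": {
  "moves": [
    [0,0,-0.01,-0.03],
    [0,0,-0.02,-0.06]
  ]
}}

```text
time: 36.55
ee_pos: [0.6056, 0.0658, 0.1158]
tcp_rot: [-179.9, 0.2, -156.0]
wrist_force: [1.0, -3.2, 8.5]
opening: 0.0096
grasp_force: 26.4
```

```bash
python3 t.py
```

```text
36.55 [0.6056 0.0658 0.1158] yaw -156.02 tz [-0.791  0.12   0.306] F [ 1.  -3.2  8.5] j6 -0.23 op 0.0096 26.4 qd6 20.54
```

{"fn": "servo_tool", "kwargs": {
  "moves": [
    [0,0,0,0],
    [0,0,0,0],
    [0,0,3,0.05],
    [-1,0,6.2,0.17],
    [-4,-1,6.2,0.29],
    [-7,-1.5,6.2,0.41],
    [-10,-2,6.2,0.53],
    [-13,-2.85,6.2,0.65],
    [-14.4,-2.85,6.2,0.77],
    [-14.4,-2.85,6.2,0.89],
    [-14.4,-2.85,6.2,1.01],
    [-14.4,-2.85,6.2,1.13],
    [-14.4,-2.85,6.2,1.25],
    [-14.4,-2.85,6.2,1.37],
    [-14.4,-2.85,6.2,1.431],
    [-14.4,-2.85,3.2,1.431],
    [-14.4,-2.85,1.0,1.431],
    [-14.4,-2.85,0.1,1.431],
    [-14.4,-2.85,0.1,1.431],
    [-14.4,-2.85,0.1,1.431]
  ],
  "claw": 0.72
}}

```text
time: 38.22
ee_pos: [0.4604, 0.0379, 0.115]
tcp_rot: [180.0, 0.0, -73.9]
wrist_force: [0.3, -0.6, -0.5]
opening: 0.0238
grasp_force: 0.0
```

{"fn": "servo_tool", "kwargs": {
  "moves": [
    [0,0,0,0],
    [0,0,0,0],
    [0,0,0,0]
  ],
  "claw": 1
}}

```text
time: 38.47
ee_pos: [0.4615, 0.038, 0.116]
tcp_rot: [-179.8, -0.0, -73.9]
wrist_force: [0.7, 1.1, 4.1]
opening: 0.0097
grasp_force: 25.0
```

{"fn": "servo_tool", "kwargs": {
  "moves": [
    [0,0,-0.02,-0.06],
    [0,0,-0.03,-0.11],
    [0,0,-0.04,-0.16]
  ]
}}

```text
time: 38.72
ee_pos: [0.4619, 0.0381, 0.1156]
tcp_rot: [-179.8, 0.0, -83.2]
wrist_force: [5.1, 2.0, 2.7]
opening: 0.0098
grasp_force: 24.9
```

```bash
python3 t.py
```

```text
38.72 [0.4619 0.0381 0.1156] yaw -83.23 tz [ 0.302 -0.855  0.096] F [5.1 2.  2.7] j6 -0.88 op 0.0098 24.9 qd6 33.95
```

{"fn": "servo_tool", "kwargs": {
  "moves": [
    [0,0,-0.01,-0.05],
    [0,0,-0.02,-0.1],
    [0,0,-0.03,-0.13],
    [0,0,-0.03,-0.16]
  ]
}}

```text
time: 39.05
ee_pos: [0.4624, 0.0381, 0.1154]
tcp_rot: [-179.7, 0.0, -92.3]
wrist_force: [7.6, 1.0, 2.7]
opening: 0.0095
grasp_force: 24.7
```

```bash
python3 t.py
```

```text
39.05 [0.4624 0.0381 0.1154] yaw -92.34 tz [ 0.311 -1.315  0.166] F [7.6 1.  2.7] j6 -0.38 op 0.0095 24.7 qd6 20.22
```

{"fn": "servo_tool", "kwargs": {
  "moves": [
    [0,0,-0.01,-0.035],
    [0,0,-0.02,-0.07],
    [0,0,-0.02,-0.1]
  ]
}}

```text
time: 39.3
ee_pos: [0.4627, 0.0381, 0.1153]
tcp_rot: [-179.7, 0.1, -98.1]
wrist_force: [8.9, 1.3, 1.7]
opening: 0.0097
grasp_force: 24.8
```

```bash
python3 t.py
```

```text
39.3 [0.4627 0.0381 0.1153] yaw -98.07 tz [ 0.246 -1.621  0.198] F [8.9 1.3 1.7] j6 -0.28 op 0.0097 24.8 qd6 20.11
```

{"fn": "servo_tool", "kwargs": {
  "moves": [
    [0,0,0,0],
    [0,0,0,0],
    [0,0,3,0.05],
    [0,0,6.2,0.17],
    [3,-2,6.2,0.29],
    [6,-4,6.2,0.41],
    [9,-6,6.2,0.53],
    [12,-8,6.2,0.65],
    [15,-10,6.2,0.77],
    [17.1,-11.4,6.2,0.89],
    [17.1,-11.4,6.2,1.01],
    [17.1,-11.4,6.2,1.069],
    [17.1,-11.4,6.2,1.069],
    [17.1,-11.4,3.2,1.069],
    [17.1,-11.4,1.0,1.069],
    [17.1,-11.4,0.1,1.069],
    [17.1,-11.4,0.1,1.069],
    [17.1,-11.4,0.1,1.069]
  ],
  "claw": 0.72
}}

```text
time: 40.8
ee_pos: [0.6313, -0.0761, 0.1152]
tcp_rot: [180.0, 0.0, -36.8]
wrist_force: [0.2, 0.8, 0.4]
opening: 0.0237
grasp_force: 0.0
```

{"fn": "servo_tool", "kwargs": {
  "moves": [
    [0,0,0,0],
    [0,0,0,0],
    [0,0,0,0]
  ],
  "claw": 1
}}

```text
time: 41.05
ee_pos: [0.6325, -0.0757, 0.1166]
tcp_rot: [-179.9, -0.1, -36.7]
wrist_force: [1.8, 3.7, 4.1]
opening: 0.0093
grasp_force: 24.8
```

{"fn": "servo_tool", "kwargs": {
  "moves": [
    [0,0,-0.02,-0.06],
    [0,0,-0.03,-0.11],
    [0,0,-0.04,-0.16]
  ]
}}

```text
time: 41.3
ee_pos: [0.6326, -0.0756, 0.1164]
tcp_rot: [-179.8, -0.1, -46.0]
wrist_force: [1.2, 5.6, 6.0]
opening: 0.0099
grasp_force: 25.3
```

```bash
python3 t.py
```

```text
41.3 [ 0.6326 -0.0756  0.1164] yaw -46.01 tz [ 0.818 -0.179  0.25 ] F [1.2 5.6 6. ] j6 -0.72 op 0.0099 25.3 qd6 34.19
```

{"fn": "servo_tool", "kwargs": {
  "moves": [
    [0,0,-0.01,-0.04],
    [0,0,-0.02,-0.07]
  ]
}}

```text
time: 41.47
ee_pos: [0.6326, -0.0755, 0.1163]
tcp_rot: [-179.8, -0.1, -50.0]
wrist_force: [1.7, 4.9, 6.9]
opening: 0.0096
grasp_force: 25.5
```

```bash
python3 t.py
```

```text
41.47 [ 0.6326 -0.0755  0.1163] yaw -50.0 tz [ 0.977 -0.167  0.302] F [1.7 4.9 6.9] j6 -0.07 op 0.0096 25.5 qd6 19.53
```

{"fn": "servo_tool", "kwargs": {
  "moves": [
    [0,0,-0.01,-0.03],
    [0,0,-0.01,-0.06]
  ]
}}

```text
time: 41.63
ee_pos: [0.6327, -0.0754, 0.1162]
tcp_rot: [-179.8, -0.1, -53.4]
wrist_force: [1.4, 4.6, 6.4]
opening: 0.0097
grasp_force: 25.7
```

```bash
python3 t.py
```

```text
41.63 [ 0.6327 -0.0754  0.1162] yaw -53.39 tz [ 0.951 -0.209  0.393] F [1.4 4.6 6.4] j6 -0.23 op 0.0097 25.7 qd6 20.4
```

{"fn": "servo_tool", "kwargs": {
  "moves": [
    [0,0,0,-0.02],
    [0,0,-0.01,-0.035]
  ]
}}

```text
time: 41.8
ee_pos: [0.6327, -0.0754, 0.1162]
tcp_rot: [-179.8, -0.1, -55.4]
wrist_force: [0.8, 5.7, 6.9]
opening: 0.0096
grasp_force: 26.1
```

```bash
python3 t.py
```

```text
41.8 [ 0.6327 -0.0754  0.1162] yaw -55.37 tz [ 0.977 -0.175  0.415] F [0.8 5.7 6.9] j6 0.21 op 0.0096 26.1 qd6 9.74
```

{"fn": "servo_tool", "kwargs": {
  "moves": [
    [0,0,0,0],
    [0,0,0,0],
    [0,0,3,-0.05],
    [0,0,6.2,-0.17],
    [-3,2,6.2,-0.29],
    [-6,4,6.2,-0.41],
    [-9,6,6.2,-0.53],
    [-12,8,6.2,-0.65],
    [-15,10,6.2,-0.745],
    [-17,11.4,6.2,-0.745],
    [-17,11.4,6.2,-0.745],
    [-17,11.4,6.2,-0.745],
    [-17,11.4,3.2,-0.745],
    [-17,11.4,1.0,-0.745],
    [-17,11.4,0,-0.745],
    [-17,11.4,0,-0.745],
    [-17,11.4,0,-0.745]
  ],
  "claw": 0.72
}}

```text
time: 43.22
ee_pos: [0.4618, 0.0374, 0.114]
tcp_rot: [180.0, -0.0, -98.1]
wrist_force: [0.0, -0.3, 0.8]
opening: 0.0242
grasp_force: 0.0
```

{"fn": "servo_tool", "kwargs": {
  "moves": [
    [0,0,0,0],
    [0,0,0,0],
    [0,0,0,0]
  ],
  "claw": 1
}}

```text
time: 43.47
ee_pos: [0.4627, 0.0376, 0.1151]
tcp_rot: [-179.8, 0.0, -98.1]
wrist_force: [3.0, -2.3, 1.1]
opening: 0.0093
grasp_force: 24.6
```

{"fn": "servo_tool", "kwargs": {
  "moves": [
    [0,0,0,-0.03],
    [0,0,-0.01,-0.06]
  ]
}}

```text
time: 43.63
ee_pos: [0.4628, 0.0376, 0.1151]
tcp_rot: [-179.8, 0.0, -101.6]
wrist_force: [4.5, -2.1, 1.6]
opening: 0.0093
grasp_force: 25.1
```

```bash
python3 t.py
```

```text
43.63 [0.4628 0.0376 0.1151] yaw -101.56 tz [-0.499 -0.803  0.287] F [ 4.5 -2.1  1.6] j6 -0.41 op 0.0093 25.1 qd6 20.75
```

{"fn": "servo_tool", "kwargs": {
  "moves": [
    [0,0,0,-0.02],
    [0,0,-0.01,-0.05]
  ]
}}

```text
time: 43.8
ee_pos: [0.463, 0.0376, 0.115]
tcp_rot: [-179.8, 0.0, -104.4]
wrist_force: [5.7, -2.0, 2.7]
opening: 0.0094
grasp_force: 25.3
```

```bash
python3 t.py
```

```text
43.8 [0.463  0.0376 0.115 ] yaw -104.4 tz [-0.522 -0.948  0.372] F [ 5.7 -2.   2.7] j6 -0.41 op 0.0094 25.3 qd6 21.22
```

{"fn": "servo_tool", "kwargs": {
  "moves": [
    [0,0,0,-0.02],
    [0,0,-0.01,-0.05]
  ]
}}

```text
time: 43.97
ee_pos: [0.4631, 0.0376, 0.115]
tcp_rot: [-179.8, 0.0, -107.3]
wrist_force: [6.3, -3.0, 2.0]
opening: 0.0094
grasp_force: 25.6
```

```bash
python3 t.py
```

```text
43.97 [0.4631 0.0376 0.115 ] yaw -107.26 tz [-0.608 -1.064  0.367] F [ 6.3 -3.   2. ] j6 -0.37 op 0.0094 25.6 qd6 21.28
```

{"fn": "servo_tool", "kwargs": {
  "moves": [
    [0,0,0,0],
    [0,0,0,0],
    [0,0,3,-0.05],
    [0,0,6.2,-0.17],
    [1,-3,6.2,-0.29],
    [2,-6,6.2,-0.41],
    [3,-9,6.2,-0.53],
    [3,-12,6.2,-0.65],
    [3,-14.4,6.2,-0.77],
    [3,-14.4,6.2,-0.89],
    [3,-14.4,6.2,-1.01],
    [3,-14.4,6.2,-1.13],
    [3,-14.4,6.2,-1.25],
    [3,-14.4,6.2,-1.37],
    [3,-14.4,6.2,-1.49],
    [3,-14.4,6.2,-1.593],
    [3,-14.4,3.2,-1.593],
    [3,-14.4,1.0,-1.593],
    [3,-14.4,0.1,-1.593],
    [3,-14.4,0.1,-1.593]
  ],
  "claw": 0.72
}}

```text
time: 45.63
ee_pos: [0.4902, -0.1058, 0.1124]
tcp_rot: [-180.0, -0.2, 161.5]
wrist_force: [-1.5, -0.2, 0.4]
opening: 0.0241
grasp_force: 0.0
```

{"fn": "servo_tool", "kwargs": {
  "moves": [
    [0,0,0,0]
  ]
}}

```text
time: 45.72
ee_pos: [0.4914, -0.106, 0.115]
tcp_rot: [180.0, -0.0, 161.5]
wrist_force: [0.1, 0.4, 0.3]
opening: 0.0238
grasp_force: 0.0
```

{"fn": "servo_tool", "kwargs": {
  "moves": [
    [0,0,0,0],
    [0,0,0,0],
    [0,0,0,0]
  ],
  "claw": 1
}}

```text
time: 45.97
ee_pos: [0.4922, -0.1062, 0.1161]
tcp_rot: [180.0, 0.1, 161.5]
wrist_force: [-1.7, -0.2, 5.8]
opening: 0.0093
grasp_force: 24.3
```

{"fn": "servo_tool", "kwargs": {
  "moves": [
    [0,0,0,-0.03],
    [0,0,-0.01,-0.06]
  ]
}}

```text
time: 46.13
ee_pos: [0.4922, -0.1062, 0.116]
tcp_rot: [180.0, 0.1, 158.0]
wrist_force: [-1.5, 1.2, 7.8]
opening: 0.01
grasp_force: 24.8
```

```bash
python3 t.py
```

```text
46.13 [ 0.4922 -0.1062  0.116 ] yaw 158.02 tz [0.215 0.291 0.269] F [-1.5  1.2  7.8] j6 -0.44 op 0.01 24.8 qd6 20.71
```

{"fn": "servo_tool", "kwargs": {
  "moves": [
    [0,0,0,-0.02],
    [0,0,-0.01,-0.05]
  ]
}}

```text
time: 46.3
ee_pos: [0.4922, -0.1062, 0.1159]
tcp_rot: [180.0, 0.1, 155.2]
wrist_force: [-1.7, 0.9, 8.1]
opening: 0.0099
grasp_force: 24.9
```

```bash
python3 t.py
```

```text
46.3 [ 0.4922 -0.1062  0.1159] yaw 155.18 tz [0.219 0.3   0.303] F [-1.7  0.9  8.1] j6 -0.44 op 0.0099 24.9 qd6 21.26
```

{"fn": "servo_tool", "kwargs": {
  "moves": [
    [0,0,0,-0.03],
    [0,0,-0.01,-0.06]
  ]
}}

```text
time: 46.47
ee_pos: [0.4922, -0.1062, 0.1159]
tcp_rot: [179.9, 0.1, 151.7]
wrist_force: [-1.8, 1.1, 8.6]
opening: 0.0098
grasp_force: 25.2
```

```bash
python3 t.py
```

```text
46.47 [ 0.4922 -0.1062  0.1159] yaw 151.72 tz [0.202 0.318 0.379] F [-1.8  1.1  8.6] j6 -0.26 op 0.0098 25.2 qd6 20.39
```

{"fn": "servo_tool", "kwargs": {
  "moves": [
    [0,0,0,-0.02],
    [0,0,0,-0.04]
  ]
}}

```text
time: 46.63
ee_pos: [0.4922, -0.1061, 0.1158]
tcp_rot: [179.9, 0.1, 149.4]
wrist_force: [-1.3, 1.7, 6.8]
opening: 0.0094
grasp_force: 25.3
```

```bash
python3 t.py
```

```text
46.63 [ 0.4922 -0.1061  0.1158] yaw 149.45 tz [0.19  0.221 0.349] F [-1.3  1.7  6.8] j6 0.0 op 0.0094 25.3 qd6 13.58
```

{"fn": "servo_tool", "kwargs": {
  "moves": [
    [0,0,0,0],
    [0,0,0,0],
    [0,0,3,0.05],
    [0,0,6.2,0.17],
    [2,3,6.2,0.29],
    [4,6,6.2,0.41],
    [6,9,6.2,0.53],
    [8,12,6.2,0.65],
    [10,15,6.2,0.77],
    [11.3,17.2,6.2,0.89],
    [11.3,17.2,6.2,0.953],
    [11.3,17.2,6.2,0.953],
    [11.3,17.2,3.2,0.953],
    [11.3,17.2,1.0,0.953],
    [11.3,17.2,0.1,0.953],
    [11.3,17.2,0.1,0.953],
    [11.3,17.2,0.1,0.953]
  ],
  "claw": 0.72
}}

```text
time: 48.05
ee_pos: [0.6043, 0.0653, 0.1158]
tcp_rot: [-180.0, -0.0, -156.0]
wrist_force: [0.6, -0.5, 0.2]
opening: 0.0238
grasp_force: 0.0
```

{"fn": "servo_tool", "kwargs": {
  "moves": [
    [0,0,0,0],
    [0,0,0,0],
    [0,0,0,0]
  ],
  "claw": 1
}}

```text
time: 48.3
ee_pos: [0.6052, 0.0656, 0.117]
tcp_rot: [-179.9, 0.1, -155.9]
wrist_force: [-1.3, -1.7, 6.9]
opening: 0.0097
grasp_force: 23.4
```

{"fn": "servo_tool", "kwargs": {
  "moves": [
    [0,0,0,-0.03],
    [0,0,-0.01,-0.05]
  ]
}}

```text
time: 48.47
ee_pos: [0.6052, 0.0655, 0.117]
tcp_rot: [-179.9, 0.1, -158.9]
wrist_force: [-1.1, -3.0, 7.4]
opening: 0.0095
grasp_force: 25.5
```

```bash
python3 t.py
```

```text
48.47 [0.6052 0.0655 0.117 ] yaw -158.88 tz [-0.56   0.333  0.305] F [-1.1 -3.   7.4] j6 0.03 op 0.0095 25.5 qd6 13.12
```

{"fn": "servo_tool", "kwargs": {
  "moves": [
    [0,0,0,-0.02],
    [0,0,0,-0.04]
  ]
}}

```text
time: 48.63
ee_pos: [0.6052, 0.0655, 0.1169]
tcp_rot: [-179.9, 0.1, -161.1]
wrist_force: [-0.1, -3.9, 6.2]
opening: 0.0094
grasp_force: 26.1
```

```bash
python3 t.py
```

```text
48.63 [0.6052 0.0655 0.1169] yaw -161.14 tz [-0.623  0.226  0.39 ] F [-0.1 -3.9  6.2] j6 -0.0 op 0.0094 26.1 qd6 13.6
```

{"fn": "servo_tool", "kwargs": {
  "moves": [
    [0,0,0,-0.02],
    [0,0,0,-0.04]
  ]
}}

```text
time: 48.8
ee_pos: [0.6052, 0.0654, 0.1169]
tcp_rot: [-179.9, 0.1, -163.4]
wrist_force: [-0.9, -4.5, 6.4]
opening: 0.0097
grasp_force: 26.9
```

```bash
python3 t.py
```

```text
48.8 [0.6052 0.0654 0.1169] yaw -163.43 tz [-0.721  0.118  0.461] F [-0.9 -4.5  6.4] j6 0.03 op 0.0097 26.9 qd6 13.69
```

{"fn": "servo_tool", "kwargs": {
  "moves": [
    [0,0,0,0],
    [0,0,0,0],
    [0,0,3,-0.05],
    [0,0,6.2,-0.17],
    [0,-3,6.2,-0.29],
    [0,-6,6.2,-0.41],
    [0,-9,6.2,-0.53],
    [1,-12,6.2,-0.65],
    [2.75,-14.1,6.2,-0.77],
    [2.75,-14.1,6.2,-0.89],
    [2.75,-14.1,6.2,-1.01],
    [2.75,-14.1,6.2,-1.13],
    [2.75,-14.1,6.2,-1.257],
    [2.75,-14.1,6.2,-1.257],
    [2.75,-14.1,3.2,-1.257],
    [2.75,-14.1,1.0,-1.257],
    [2.75,-14.1,0,-1.257],
    [2.75,-14.1,0,-1.257],
    [2.75,-14.1,0,-1.257]
  ],
  "claw": 0.72
}}

```text
time: 50.38
ee_pos: [0.6319, -0.075, 0.1154]
tcp_rot: [-180.0, -0.0, 124.7]
wrist_force: [0.9, 0.3, 0.4]
opening: 0.0236
grasp_force: 0.0
```

{"fn": "servo_tool", "kwargs": {
  "moves": [
    [0,0,0,0],
    [0,0,0,0],
    [0,0,0,0]
  ],
  "claw": 1
}}

```text
time: 50.63
ee_pos: [0.6327, -0.0752, 0.1168]
tcp_rot: [179.9, 0.1, 124.7]
wrist_force: [-0.1, -0.2, 5.2]
opening: 0.0096
grasp_force: 22.0
```

{"fn": "servo_tool", "kwargs": {
  "moves": [
    [0,0,0,-0.02],
    [0,0,0,-0.04]
  ]
}}

```text
time: 50.8
ee_pos: [0.6328, -0.0751, 0.1168]
tcp_rot: [179.9, 0.1, 122.3]
wrist_force: [-0.2, 0.1, 6.2]
opening: 0.0097
grasp_force: 25.6
```

```bash
python3 t.py
```

```text
50.8 [ 0.6328 -0.0751  0.1168] yaw 122.27 tz [0.17  0.007 0.378] F [-0.2  0.1  6.2] j6 -0.08 op 0.0097 25.6 qd6 13.92
```

{"fn": "servo_tool", "kwargs": {
  "moves": [
    [0,0,0,0],
    [0,0,0,0],
    [0,0,3,-0.05],
    [0,0,6.2,-0.17],
    [-3,2,6.2,-0.29],
    [-6,4,6.2,-0.41],
    [-9,6,6.2,-0.53],
    [-12,8,6.2,-0.65],
    [-15,10,6.2,-0.77],
    [-17,11.4,6.2,-0.866],
    [-17,11.4,6.2,-0.866],
    [-17,11.4,6.2,-0.866],
    [-17,11.4,3.2,-0.866],
    [-17,11.4,1.0,-0.866],
    [-17,11.4,0,-0.866],
    [-17,11.4,0,-0.866],
    [-17,11.4,0,-0.866]
  ],
  "claw": 0.72
}}

```text
time: 52.22
ee_pos: [0.4623, 0.0385, 0.1152]
tcp_rot: [-180.0, 0.0, 72.7]
wrist_force: [0.1, 0.2, 0.1]
opening: 0.0237
grasp_force: 0.0
```

{"fn": "servo_tool", "kwargs": {
  "moves": [
    [0,0,0,0],
    [0,0,0,0],
    [0,0,0,0]
  ],
  "claw": 1
}}

```text
time: 52.47
ee_pos: [0.4634, 0.0385, 0.1165]
tcp_rot: [179.8, -0.0, 72.7]
wrist_force: [5.0, -2.4, 1.4]
opening: 0.0094
grasp_force: 22.7
```

{"fn": "servo_tool", "kwargs": {
  "moves": [
    [0,0,0,-0.03],
    [0,0,0,-0.06]
  ]
}}

```text
time: 52.63
ee_pos: [0.4635, 0.0385, 0.1164]
tcp_rot: [179.8, -0.0, 69.2]
wrist_force: [5.9, -4.2, -1.3]
opening: 0.0094
grasp_force: 25.4
```

```bash
python3 t.py
```

```text
52.63 [0.4635 0.0385 0.1164] yaw 69.2 tz [-0.642 -1.273  0.402] F [ 5.9 -4.2 -1.3] j6 -0.32 op 0.0094 25.4 qd6 20.84
```

{"fn": "servo_tool", "kwargs": {
  "moves": [
    [0,0,0,0],
    [0,0,0,0],
    [0,0,3,0.05],
    [0,0,6.2,0.17],
    [1,-3,6.2,0.29],
    [2,-6,6.2,0.41],
    [3,-9,6.2,0.53],
    [3,-12,6.2,0.65],
    [3,-14.4,6.2,0.77],
    [3,-14.4,6.2,0.89],
    [3,-14.4,6.2,1.01],
    [3,-14.4,6.2,1.13],
    [3,-14.4,6.2,1.25],
    [3,-14.4,6.2,1.395],
    [3,-14.4,6.2,1.395],
    [3,-14.4,3.2,1.395],
    [3,-14.4,1.0,1.395],
    [3,-14.4,0.1,1.395],
    [3,-14.4,0.1,1.395],
    [3,-14.4,0.1,1.395]
  ],
  "claw": 0.72
}}

```text
time: 54.3
ee_pos: [0.4919, -0.1051, 0.1167]
tcp_rot: [180.0, -0.0, 149.1]
wrist_force: [0.0, 0.5, -0.1]
opening: 0.0237
grasp_force: 0.0
```

{"fn": "servo_tool", "kwargs": {
  "moves": [
    [0,0,0,0],
    [0,0,0,0],
    [0,0,0,0]
  ],
  "claw": 1
}}

```text
time: 54.55
ee_pos: [0.4922, -0.1059, 0.1177]
tcp_rot: [-179.9, 0.1, 149.2]
wrist_force: [-4.0, -4.1, 1.6]
opening: 0.0099
grasp_force: 19.9
```

{"fn": "servo_tool", "kwargs": {
  "moves": [
    [0,0,0,-0.03],
    [0,0,0,-0.06]
  ]
}}

```text
time: 54.72
ee_pos: [0.4923, -0.1059, 0.1177]
tcp_rot: [-180.0, 0.1, 145.7]
wrist_force: [-2.7, -5.2, 1.6]
opening: 0.0099
grasp_force: 24.0
```

```bash
python3 t.py
```

```text
54.72 [ 0.4923 -0.1059  0.1177] yaw 145.65 tz [-0.742  0.492  0.376] F [-2.7 -5.2  1.6] j6 -0.32 op 0.0099 24.0 qd6 20.88
```

{"fn": "servo_tool", "kwargs": {
  "moves": [
    [0,0,0,-0.02],
    [0,0,0,-0.04]
  ]
}}

```text
time: 54.88
ee_pos: [0.4923, -0.1059, 0.1176]
tcp_rot: [-180.0, 0.1, 143.4]
wrist_force: [-3.2, -3.3, 2.9]
opening: 0.0098
grasp_force: 25.1
```

```bash
python3 t.py
```

```text
54.88 [ 0.4923 -0.1059  0.1176] yaw 143.38 tz [-0.831  0.641  0.418] F [-3.2 -3.3  2.9] j6 0.05 op 0.0098 25.1 qd6 13.53
```

{"fn": "servo_tool", "kwargs": {
  "moves": [
    [0,0,0,0],
    [0,0,0,0],
    [0,0,3,-0.05],
    [1,0,6.2,-0.17],
    [4,1,6.2,-0.29],
    [7,2,6.2,-0.368],
    [10,2.5,6.2,-0.368],
    [13,3,6.2,-0.368],
    [14,3,6.2,-0.368],
    [14,3,6.2,-0.368],
    [14,3,6.2,-0.368],
    [14,3,3.2,-0.368],
    [14,3,1.0,-0.368],
    [14,3,-0.1,-0.368],
    [14,3,-0.1,-0.368],
    [14,3,-0.1,-0.368]
  ],
  "claw": 0.72
}}

```text
time: 56.22
ee_pos: [0.6314, -0.0753, 0.1159]
tcp_rot: [-180.0, -0.0, 122.4]
wrist_force: [-0.9, -0.5, 0.8]
opening: 0.024
grasp_force: 0.0
```

{"fn": "servo_tool", "kwargs": {
  "moves": [
    [0,0,0,0],
    [0,0,0,0],
    [0,0,0,0]
  ],
  "claw": 1
}}

```text
time: 56.47
ee_pos: [0.6327, -0.0751, 0.1172]
tcp_rot: [179.9, 0.1, 122.4]
wrist_force: [-0.9, 1.7, 6.8]
opening: 0.0096
grasp_force: 20.9
```

{"fn": "servo_tool", "kwargs": {
  "moves": [
    [0,0,0,-0.03],
    [0,0,0,-0.05]
  ]
}}

```text
time: 56.63
ee_pos: [0.6328, -0.0751, 0.1171]
tcp_rot: [179.9, 0.1, 119.5]
wrist_force: [-0.7, 1.6, 6.3]
opening: 0.0098
grasp_force: 25.3
```

```bash
python3 t.py
```

```text
56.63 [ 0.6328 -0.0751  0.1171] yaw 119.46 tz [0.213 0.109 0.463] F [-0.7  1.6  6.3] j6 0.1 op 0.0098 25.3 qd6 13.07
```

{"fn": "servo_tool", "kwargs": {
  "moves": [
    [0,0,0,0],
    [0,0,0,0],
    [0,0,3,-0.05],
    [0,0,6.2,-0.17],
    [-3,2,6.2,-0.29],
    [-6,4,6.2,-0.41],
    [-9,6,6.2,-0.53],
    [-12,8,6.2,-0.65],
    [-15,10,6.2,-0.77],
    [-17,11.4,6.2,-0.876],
    [-17,11.4,6.2,-0.876],
    [-17,11.4,6.2,-0.876],
    [-17,11.4,3.2,-0.876],
    [-17,11.4,1.0,-0.876],
    [-17,11.4,0,-0.876],
    [-17,11.4,0,-0.876],
    [-17,11.4,0,-0.876]
  ],
  "claw": 0.72
}}

```text
time: 58.05
ee_pos: [0.4623, 0.0384, 0.1152]
tcp_rot: [-180.0, 0.0, 69.3]
wrist_force: [0.1, -1.1, 1.1]
opening: 0.0238
grasp_force: 0.0
```

{"fn": "servo_tool", "kwargs": {
  "moves": [
    [0,0,0,0],
    [0,0,0,0],
    [0,0,0,0]
  ],
  "claw": 1
}}

```text
time: 58.3
ee_pos: [0.4636, 0.0384, 0.1165]
tcp_rot: [179.8, -0.0, 69.3]
wrist_force: [4.5, -3.2, -1.7]
opening: 0.0099
grasp_force: 21.4
```

{"fn": "servo_tool", "kwargs": {
  "moves": [
    [0,0,0,-0.02],
    [0,0,0,-0.04]
  ]
}}

```text
time: 58.47
ee_pos: [0.4636, 0.0384, 0.1165]
tcp_rot: [179.8, -0.0, 67.0]
wrist_force: [6.5, -3.2, -3.2]
opening: 0.01
grasp_force: 25.1
```

```bash
python3 t.py
```

```text
58.47 [0.4636 0.0384 0.1165] yaw 67.0 tz [-0.618 -1.099  0.422] F [ 6.5 -3.2 -3.2] j6 -0.07 op 0.01 25.1 qd6 13.88
```

{"fn": "servo_tool", "kwargs": {
  "moves": [
    [0,0,0,0],
    [0,0,0,0],
    [0,0,0,0],
    [0,0,3,0],
    [0,0,6,0],
    [0,0,9,0],
    [0,0,12,0],
    [0,0,12,0],
    [0,0,12,0],
    [0,0,12,0]
  ],
  "claw": 0.72
}}

```text
time: 59.3
ee_pos: [0.4619, 0.0389, 0.2347]
tcp_rot: [-180.0, 0.0, 67.0]
wrist_force: [-1.1, -0.2, -0.7]
opening: 0.024
grasp_force: 0.0
```

```bash
python3 t.py; python3 -c "
from workcell import *
print(job_done())"
```

```text
59.3 [0.4619 0.0389 0.2347] yaw 67.04 tz [-0.006  0.016  0.024] F [-1.1 -0.2 -0.7] j6 -0.01 op 0.024 0.0 qd6 0.11
the job is handed in; nothing more can be done
None
```

I tightened all four nuts crosswise to a firm 0.42–0.46 N m (last turning moment read on each), let them go, and handed the job in at 59.3 s; the hand-in gave no verdict, and I did not re-check the one at 135° or 315° after its last turn or measure the lid's level or the forces on it directly.

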